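Replace the blown cartridge fuse in a spring-mounted fuse block

TASK

The cartridge fuse in the clips of the spring-mounted green board has blown: pull it out of its clips and put it in the red scrap tray. Then take the good fuse from the black rack and press it down sideways into both spring clips until it snaps fully home on both seats and stays there. The board gives under your hand, so go by feel: never push it all the way down onto its stops, ease off as soon as the fuse clicks in instead of leaning on it, and leave everything else where it is.

Things in the scene. Friction and masses are not known exactly. Their poses are not given: they have to be found in the camera images.
- old_fuse_center (a point): centre of the blown fuse: cylinder 76 mm long; white ceramic body 20.6 mm in diameter, 42 mm long, with brown-smoked bands; tinned end caps 22 mm in diameter, 17 mm long. About 55 g. Its y axis runs along the cylinder; both ends alike. It starts in the two clips on the green board; pulling it straight up out of them takes 15 to 22 N.
- new_fuse_center (a point): centre of the good fuse: size and weight as the blown one, clean white with two thin blue bands; y axis along the cylinder, both ends alike. It starts level in the far place of the black rack, only its caps on V posts 11 mm wide, so 47 mm of its middle is free on both sides; axis 40 mm above the bench, 34 mm above the rack's foot.
- seat_center (a point): where the fuse's centre must end: midway between the two clips, moving with the green board. y axis along the seated fuse, z up; at rest 85 mm above the bench and 32 mm above the board's top. Bent-up end tongues leave about 4 mm at each end of a centred fuse. Parts on the board are at most 16 mm high; within 24 mm of this point along y only flat 3 mm chips.
- clip_a (a point): middle of one tin spring clip at its lips, 5.7 mm above and 29 mm along -y of seat_center; clip 12 mm wide along y, on a black insulator. Two springy C leaves, open upward: lips 19 mm apart, flared mouth reaching 9 mm higher, 34 mm apart there. 42 mm are free along y between the two insulators.
- clip_b (a point): the same for the other clip, along +y. A cap pressed from above rests on the lips 12 mm above its seat, forces them apart under a rising force (both clips together 12 to 19 N), then the force falls off sharply and the cap snaps down the last 7 mm or so onto a flat metal seat, where the lips hold it down.
- fuse_tray (a joint): height of the green board (112 x 128 mm) on its four spring legs over the grey base plate, m: 0 at rest, negative when pressed down. It only moves straight up and down: about 1 mm for every 1.5 N, hard stops at -0.015 and +0.002. It sinks 9 to 13 mm before a fuse snaps in and springs up as it does; once the fuse is home, do not hold it down by over 0.010 (15 N).
- scrap_tray: open red tray, 105 x 112 x 30 mm high, walls and floor 3 mm; origin at the centre of its underside, x and y along its sides, z up. It does not move.
- spares_rack: black moulded rack for two spare fuses, foot 88 x 78 x 6 mm; origin at the centre of its underside; the good fuse lies parallel to its y axis, 21 mm from the origin towards its +x; the near place is empty. It does not move.
- multimeter: teal and grey pocket multimeter, 150 x 74 x 44 mm, loose on the blue mat; a bystander. Origin at the centre of its underside.
- screwdriver: blue screwdriver 171 mm long, loose on the blue mat; a bystander. Origin under its middle.
- solder_spool: small grey solder reel, 60 mm across and 34 mm high, loose on the bench; a bystander. Origin at the centre of its underside.
- esd_brush: white cleaning brush 175 mm long, loose near the bench's front edge; a bystander. Origin under its middle.
Things that resemble listed ones, but are neither listed nor needed, are in the scene too. Leave any orange or turquoise look-alike of the part that bears old_fuse_center alone.

How it is judged:
By the outcome, as a careful person would: the job done as asked, in the order asked, and still so for the second after the job is handed in, with the robot touching nothing.
It also fails if it takes over 67 s, if anything falls off the work surface, if the arm or the gripper's body presses on something with over 40 N, if the wrist force passes 120 N, or if a joint passes its speed limit or range.

ROBOT

A 6-joint arm with a two-finger parallel gripper is mounted at the origin on a cart in front of the work surface, level with it; the furniture and walls round the work are solid. World frame = base frame: x ahead of the robot, y to its left, z up, the work surface at z = 0. Lengths are in m, angles in rad, forces in N, time in s.
With the tool pointing down it reaches from about 0.35 to 0.775 m from the base axis. Payload 5.5 kg.
Tool frame: the origin (TCP) lies between the finger pads; the fingertips stand 8 mm ahead of it and the grasp point (between the pads) lies 11 mm behind it (env.finger_overhang is the distance from the TCP to the fingertips, in m); z points along the fingers, y is the direction in which the jaws open and shut (so a half turn about z gives the same grasp; the last joint's range is limited). The gripper opens to 85 mm and grips with 20 to 120 N. Pads are 22 mm wide; open, the fingers measure 114 mm over their backs; the gripper's body (76 mm by 85 mm) begins 54 mm behind the grasp point. The pads swing forward as they close: fully open they stand 13 mm farther back than shut.
Start: joints at [1.195, 0.313, 0.046, 1.304, 0, 1.431], TCP at [0.134, 0.559, 0.216] pointing down, gripper open.
Joint ranges: [-2.76, 2.76], [-0.86, 1.69], [-1.03, 1.26], [-2.2, 2.34], [-1.47, 1.5], [-3.14, 3.14]. Speed limits (rad/s): [2.57, 2.57, 3.14, 3.14, 3.14, 3.14].

INTERFACE

Orientations are given as a unit quaternion [w, x, y, z].
In Python, from cell import env gives the robot as it stands. The module is installed in compiled form; this text tells all that it offers.
- The arm moves only by the tool apply_moves, never from a script. Its argument "series" is a list of rows, each an object of numbers: "dx", "dy", "dz": the shift along the tool's x, y, z as a fraction of full scale; "ax", "ay", "az": the turn, a rotation vector about the tool's x, y, z as a fraction of full scale. A call has 1 to 20 rows; each row shifts and turns the commanded pose from where the row before left it, along the tool's axes as they then stand; what a row does not reach is not made up. Full scale, the value 1, is 0.05 m for a shift and 0.1 rad for a turn. A row lasts 1/12 s, in which the tool goes at most 41.7 mm and 7.16 degrees, less where a joint would pass 70% of its speed; a pose out of reach is approached as far as the arm can. A call with a number of a shift or a turn outside -1 to 1 is refused whole. A call with a gripper value outside its range is refused whole. "grip" is the closure, from 0 (fully open) to 1 (shut), set as the call begins (left out, the last holds). The fingers move at their own pace and stop on an object; "squeeze" is the grip in N (left out, the last holds). Time passes only in rows, so rows that do not move let the fingers close. It gives the time, the measured TCP pose, the force and the opening at its end, in the units of the state.
- env.observe(): the state, without advancing time (a new reading comes with each control period).
- env.snapshot(name): name is "scene" or "top" or "wrist"; returns the picture (400x640x3 uint8, blue, green, red); there is no depth.
- env.calibration(name): a dict with "K" (3x3 intrinsics, pixels), "D" ([k1, k2, p1, p2, k3] as OpenCV has them; the pictures are not rectified), "extrinsics" (4x4, takes a point from world to camera coordinates). Camera axes: x right, y up, looking along -z (the intrinsics and any distortion apply to the point x, -y, -z); pixel columns grow to the right and rows downward; lengths in m; the calibration is good to about 2 mm. A picture is of the moment at which its call begins: read the wrist's pose just before it. calibration takes no time and is no camera call; for the wrist camera it gives the pose at the moment of the call.
- env.close_job(): hands the job in, once; it reports no verdict.
Trained networks look in the newest picture that a camera, given by its name, has taken for a name from the list of things; names that differ only in an ending like _2 or _b are one class to them, and where a whole thing is asked for, a point or a joint stands for the part that bears it (a point fixed in the world has none). Each returns a list of dicts, best first, with "conf" (0 to 1); they miss things now and then, are a little off and sometimes report something else, mostly with a low value. They report only what shows in the picture. A call takes as long as a camera call. They do not tell look-alikes from the thing itself.
- env.masks_of(camera, target): "pixels" (400x640 bool, what is visible of it) and "bbox" ([centre column, centre row, width, height] in pixels, round what is visible of it).
- env.place_of(camera, target): "location" ([row, column] in pixels: a listed point, or the origin of a listed thing).
The state is a dict: "t": time; "joint_pos": joint angles; "joint_velocities": joint speeds; "joint_torque": joint torques, N m; "tool_pos": TCP position; "tool_rot": TCP orientation; "ft_force": force on the tool from outside, world axes, zero at the start; "moment": the same for the moment, N m; "opening": opening from 0.0 (shut) to 1.0 (fully open).
Only numpy, scipy, OpenCV 4.12 (cv2) and the standard library are available. Lean on these libraries where they do the work, as an engineer would, in place of code of your own. Each camera call takes 0.05 s, during which the arm holds its last target.

## Working session

There is one attempt and no reset: what is moved stays moved. The work goes in short steps, Python scripts to look and compute and a tool call to move; the robot and the scene stay as the last step left them, time stands still between calls to the robot, and variables do not carry over. Pictures are saved under pics/ and viewed, and the job is handed in when it is done.

Besides the shell and the picture viewer there is one more tool, called after "Request:" by a JSON object that holds its "name" and its "arguments". apply_moves: Moves the arm, as the interface text tells. Shift numbers are shares of 0.05 m and turn numbers shares of 0.1 rad, none past 1 either way. Its arguments: {"type":"object","properties":{"series":{"type":"array"},"grip":{"type":"number"},"squeeze":{"type":"number"}},"required":["series"]}

```bash
mkdir -p pics; ls; cat > h.py <<'E'
import numpy as np, cv2, json
from cell import env
def snap(cam,name):
    im=env.snapshot(cam); cv2.imwrite(f'pics/{name}.png',im); return im
E
python3 - <<'E'
from h import *
o=env.observe(); print({k:np.round(v,3).tolist() for k,v in o.items()})
print(env.finger_overhang)
for c in ['scene','top','wrist']:
    snap(c,c+'0'); k=env.calibration(c); print(c,{a:np.round(b,4).tolist() for a,b in k.items()})
E
```

```text
pics
{'t': 0.0, 'joint_pos': [1.195, 0.314, 0.045, 1.304, -0.0, 1.431], 'joint_velocities': [-0.001, -0.002, 0.001, -0.0, 0.001, 0.001], 'joint_torque': [0.002, -48.062, 29.854, 0.019, -0.0, 0.0], 'tool_pos': [0.134, 0.559, 0.215], 'tool_rot': [-0.0, 0.118, 0.993, -0.001], 'ft_force': [-0.275, -0.123, -1.129], 'moment': [0.003, 0.004, 0.037], 'opening': 1.004}
0.008
scene {'K': [[499.7235, 0.0, 322.2203], [0.0, 499.7235, 202.262], [0.0, 0.0, 1.0]], 'D': [-0.1204, 0.0, 0.0, 0.0, 0.0], 'extrinsics': [[-0.8018, -0.5975, -0.0042, 0.4774], [0.3758, -0.5098, 0.7739, -0.2253], [-0.4646, 0.6189, 0.6333, -1.4853], [0.0, 0.0, 0.0, 1.0]]}
top {'K': [[381.0822, 0.0, 316.1941], [0.0, 381.0822, 192.9862], [0.0, 0.0, 1.0]], 'D': [-0.0007, 0.0, 0.0, 0.0, 0.0], 'extrinsics': [[-0.0239, -0.9997, -0.0017, 0.1132], [0.9912, -0.0239, 0.1305, -0.531], [-0.1305, 0.0015, 0.9914, -0.9955], [0.0, 0.0, 0.0, 1.0]]}
wrist {'K': [[323.1085, 0.0, 317.2166], [0.0, 323.1085, 200.7576], [0.0, 0.0, 1.0]], 'D': [-0.0441, 0.0, 0.0, 0.0, 0.0], 'extrinsics': [[0.2331, 0.9724, -0.0016, -0.5734], [-0.9349, 0.2237, -0.2755, 0.0368], [-0.2676, 0.0657, 0.9613, -0.3783], [0.0, 0.0, 0.0, 1.0]]}
```

View pics/scene0.png

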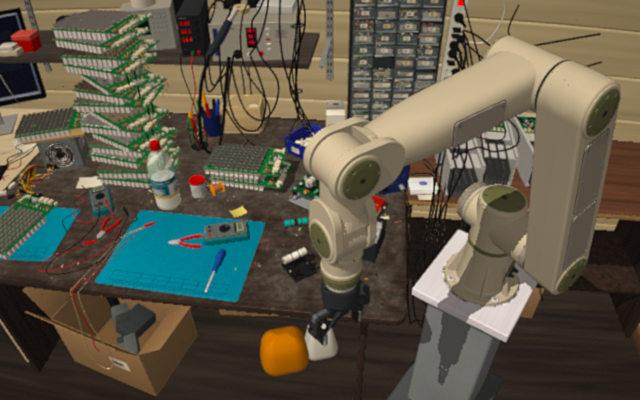

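View pics/top0.png

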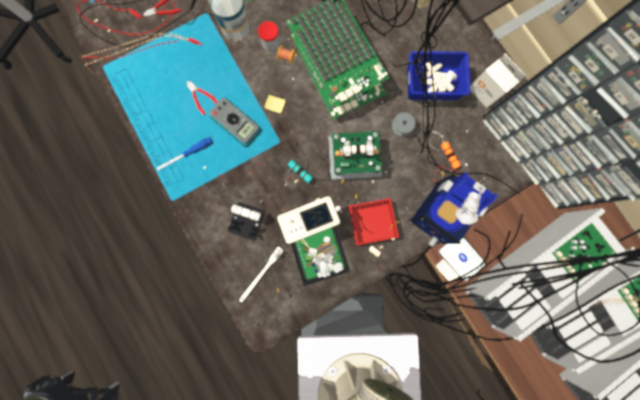

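View pics/wrist0.png

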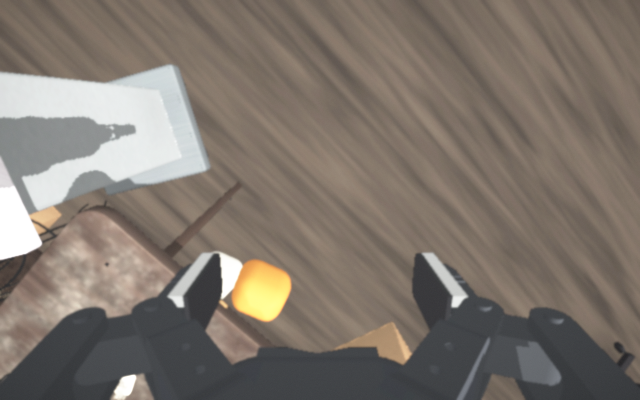

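The top view shows the green fuse board at about (357,155), the red tray at (374,222) and the black rack at (246,218). The look-alikes are turquoise at (300,171) and orange at (450,153).

```bash
cat >> h.py <<'E'
def ray(cam,row,col,cal=None):
    c=cal or env.calibration(cam); K=np.array(c['K']);D=np.array(c['D']);E=np.array(c['extrinsics'])
    p=cv2.undistortPoints(np.array([[[col,row]]],float),K,D)[0,0]
    d=E[:3,:3].T@np.array([p[0],-p[1],-1.0]); o=-E[:3,:3].T@E[:3,3]
    return o,d/np.linalg.norm(d)
def atz(cam,row,col,z,cal=None):
    o,d=ray(cam,row,col,cal); return o+d*(z-o[2])/d[2]
def proj(cam,P,cal=None):
    c=cal or env.calibration(cam);E=np.array(c['extrinsics']);q=E[:3,:3]@np.array(P)+E[:3,3]
    return cv2.projectPoints(np.array([[q[0],-q[1],-q[2]]]),np.zeros(3),np.zeros(3),np.array(c['K']),np.array(c['D']))[0].ravel()
def tri(rays):
    A=0;b=0
    for o,d in rays:
        M=np.eye(3)-np.outer(d,d);A=A+M;b=b+M@o
    return np.linalg.solve(A,b)
E
python3 - <<'E'
from h import *
Z=dict(old_fuse_center=.085,new_fuse_center=.04,seat_center=.085,clip_a=.0907,clip_b=.0907,scrap_tray=0,spares_rack=0,multimeter=0,solder_spool=0,esd_brush=0)
for n,z in Z.items():
    r=env.place_of('top',n)
    for q in r[:3]: print(n,round(q['conf'],2),np.round(q['location'],1),np.round(atz('top',*q['location'],z),3))
im=cv2.imread('pics/top0.png'); cv2.imwrite('pics/top0c.png',cv2.resize(im[110:280,200:480],None,fx=2.8,fy=2.8,interpolation=cv2.INTER_CUBIC))
E
```

```text
old_fuse_center 0.61 [155.9 451.4] [ 0.616 -0.254  0.085]
old_fuse_center 0.55 [149.  357.9] [ 0.64  -0.011  0.085]
old_fuse_center 0.47 [172.  301.4] [0.583 0.138 0.085]
new_fuse_center 0.78 [211.1 247.7] [0.488 0.285 0.04 ]
seat_center 0.94 [147.3 357.6] [ 0.645 -0.01   0.085]
clip_a 0.86 [150.1 344. ] [0.637 0.026 0.091]
clip_a 0.7 [149.6 369.5] [ 0.636 -0.04   0.091]
clip_b 0.86 [150.1 344. ] [0.637 0.026 0.091]
clip_b 0.7 [149.6 369.5] [ 0.636 -0.04   0.091]
scrap_tray 0.87 [219.  371.1] [ 0.462 -0.05   0.   ]
spares_rack 0.96 [223.2 247.1] [0.458 0.294 0.   ]
multimeter 0.57 [123.6 231.5] [0.745 0.338 0.   ]
solder_spool 0.73 [126.1 402.5] [ 0.725 -0.151  0.   ]
esd_brush 0.73 [273.6 260. ] [0.321 0.259 0.   ]
```

View pics/top0c.png

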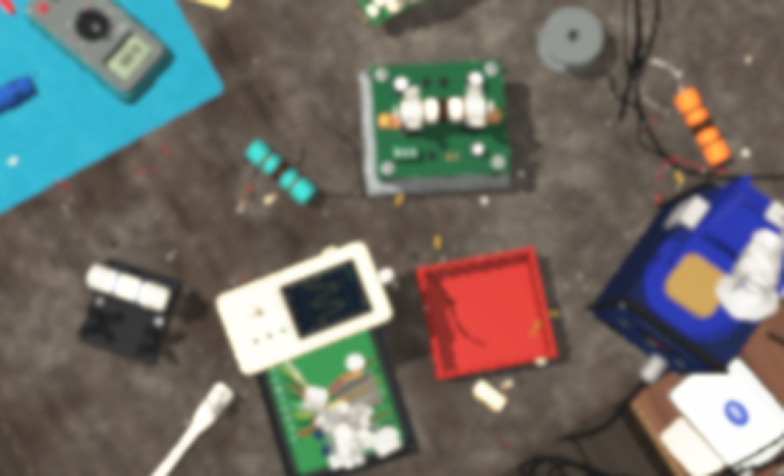

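Fuse candidates in the top view are orange (451,156), on the board (358,149) and turquoise (301,172). Only the one at (358,149) sits in clips on a green board and has a white body with brown bands, so that is the blown one. Next I'll plan a move to look with the wrist camera.

```bash
cat >> h.py <<'E'
from scipy.spatial.transform import Rotation as Rn
def pose():
    o=env.observe(); q=o['tool_rot']; return np.array(o['tool_pos']),Rn.from_quat([q[1],q[2],q[3],q[0]])
def down(yaw): # tool y at angle yaw in the plane, z down
    c,s=np.cos(yaw),np.sin(yaw); y=np.array([c,s,0]);z=np.array([0,0,-1.]);return Rn.from_matrix(np.c_[np.cross(y,z),y,z])
def plan(p1,yaw1,n,p0=None,R0=None,prec=3):
    a,b=pose(); p0=a if p0 is None else p0; R0=b if R0 is None else R0
    R1=down(yaw1); rv=(R0.inv()*R1).as_rotvec(); p=p0.copy();R=R0; p1=np.array(p1)
    rows=[]
    for i in range(n):
        t=p0+(p1-p0)*(i+1)/n
        d=np.round(R.inv().apply(t-p)/.05,prec); a=np.round(rv/n/.1,prec)
        rows.append(dict(zip(['dx','dy','dz','ax','ay','az'],[float(x) for x in np.r_[d,a]])))
        p=p+R.apply(d*.05); R=R*Rn.from_rotvec(a*.1)
    print(json.dumps([{k:v for k,v in r.items() if v} for r in rows]).replace(' ','')); print('end',p.round(4),R.as_matrix()[:,1].round(4),R.as_matrix()[:,2].round(4))
E
python3 - <<'E'
from h import *
p,R=pose(); E=np.array(env.calibration('wrist')['extrinsics'])
c=-E[:3,:3].T@E[:3,3]; print('cam in tool',R.inv().apply(c-p), 'look', R.inv().apply(-E[2,:3]),'right',R.inv().apply(E[0,:3]))
print(R.as_matrix().round(3), p)
plan([.49,.20,.24],-.2,16)
E
```

```text
cam in tool [ 0.06915636 -0.00080951 -0.15791781] look [-2.75756014e-01 -8.83494696e-05  9.61227659e-01] right [4.57236915e-04 9.99999871e-01 2.23084807e-04]
[[-0.972  0.234  0.   ]
 [ 0.234  0.972  0.   ]
 [ 0.     0.    -1.   ]] [0.13434002 0.55914391 0.21564285]
[{"dx":-0.537,"dy":-0.333,"dz":-0.031,"az":0.959},{"dx":-0.567,"dy":-0.279,"dz":-0.03,"az":0.959},{"dx":-0.59,"dy":-0.225,"dz":-0.031,"az":0.959},{"dx":-0.61,"dy":-0.166,"dz":-0.03,"az":0.959},{"dx":-0.622,"dy":-0.108,"dz":-0.031,"az":0.959},{"dx":-0.63,"dy":-0.047,"dz":-0.03,"az":0.959},{"dx":-0.632,"dy":0.013,"dz":-0.031,"az":0.959},{"dx":-0.628,"dy":0.074,"dz":-0.03,"az":0.959},{"dx":-0.617,"dy":0.133,"dz":-0.031,"az":0.959},{"dx":-0.602,"dy":0.192,"dz":-0.03,"az":0.959},{"dx":-0.581,"dy":0.249,"dz":-0.031,"az":0.959},{"dx":-0.554,"dy":0.303,"dz":-0.03,"az":0.959},{"dx":-0.523,"dy":0.355,"dz":-0.031,"az":0.959},{"dx":-0.486,"dy":0.403,"dz":-0.03,"az":0.959},{"dx":-0.446,"dy":0.448,"dz":-0.031,"az":0.959},{"dx":-0.401,"dy":0.488,"dz":-0.03,"az":0.959}]
end [0.49 0.2  0.24] [ 0.9802 -0.198  -0.    ] [ 0.e+00  2.e-04 -1.e+00]
```

Request:
{"name": "apply_moves", "arguments": {"series": [{"dx":-0.54,"dy":-0.33,"dz":-0.03,"az":0.96},{"dx":-0.57,"dy":-0.28,"dz":-0.03,"az":0.96},{"dx":-0.59,"dy":-0.22,"dz":-0.03,"az":0.96},{"dx":-0.61,"dy":-0.17,"dz":-0.03,"az":0.96},{"dx":-0.62,"dy":-0.11,"dz":-0.03,"az":0.96},{"dx":-0.63,"dy":-0.05,"dz":-0.03,"az":0.96},{"dx":-0.63,"dy":0.01,"dz":-0.03,"az":0.96},{"dx":-0.63,"dy":0.07,"dz":-0.03,"az":0.96},{"dx":-0.62,"dy":0.13,"dz":-0.03,"az":0.96},{"dx":-0.6,"dy":0.19,"dz":-0.03,"az":0.96},{"dx":-0.58,"dy":0.25,"dz":-0.03,"az":0.96},{"dx":-0.55,"dy":0.3,"dz":-0.03,"az":0.96},{"dx":-0.52,"dy":0.36,"dz":-0.03,"az":0.96},{"dx":-0.49,"dy":0.4,"dz":-0.03,"az":0.96},{"dx":-0.45,"dy":0.45,"dz":-0.03,"az":0.96},{"dx":-0.4,"dy":0.49,"dz":-0.03,"az":0.96},{"dx":0},{"dx":0}]}}

```text
invalid input
```

```bash
cat >> h.py <<'E'
import pickle,os
def view(cam,name,targets,Z={}):
    cal=env.calibration(cam); im=snap(cam,name); out={'cal':cal}
    for n in targets:
        r=env.place_of(cam,n); out[n]=[(q['conf'],q['location']) for q in r]
        for q in r[:3]:
            print(n,round(q['conf'],2),np.round(q['location'],1), np.round(atz(cam,*q['location'],Z[n],cal),4) if n in Z else '')
    pickle.dump(out,open(f'pics/{name}.pkl','wb')); return out
Z=dict(old_fuse_center=.085,new_fuse_center=.04,seat_center=.085,clip_a=.0907,clip_b=.0907,scrap_tray=0,spares_rack=0)
E
python3 - <<'E'
from h import *
print(pose()[0],env.observe()['t'],env.observe()['joint_pos'])
view('wrist','w1',['new_fuse_center','spares_rack','scrap_tray','seat_center'],Z)
E
```

```text
[0.13434002 0.55914391 0.21564285] 0.65 [1.19541742e+00 3.13171353e-01 4.61081846e-02 1.30358350e+00
 3.29964557e-05 1.43116099e+00]
```

View pics/w1.png

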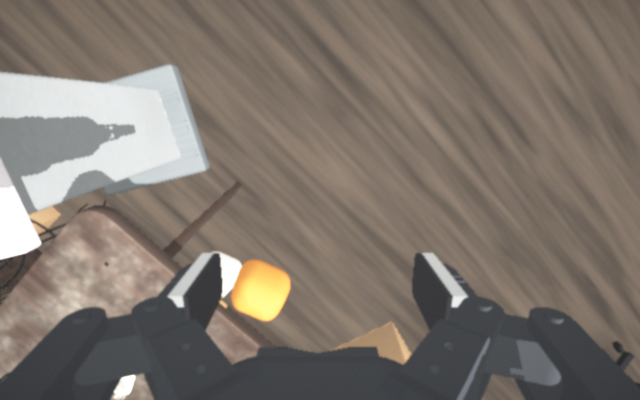

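The call was refused and the arm did not move. The rows may need all six keys, so I'll give them in full.

Request:
{"name": "apply_moves", "arguments": {"series": [{"dx":-0.54,"dy":-0.33,"dz":-0.03,"ax":0,"ay":0,"az":0.96},{"dx":-0.57,"dy":-0.28,"dz":-0.03,"ax":0,"ay":0,"az":0.96},{"dx":-0.59,"dy":-0.22,"dz":-0.03,"ax":0,"ay":0,"az":0.96},{"dx":-0.61,"dy":-0.17,"dz":-0.03,"ax":0,"ay":0,"az":0.96},{"dx":-0.62,"dy":-0.11,"dz":-0.03,"ax":0,"ay":0,"az":0.96},{"dx":-0.63,"dy":-0.05,"dz":-0.03,"ax":0,"ay":0,"az":0.96},{"dx":-0.63,"dy":0.01,"dz":-0.03,"ax":0,"ay":0,"az":0.96},{"dx":-0.63,"dy":0.07,"dz":-0.03,"ax":0,"ay":0,"az":0.96},{"dx":-0.62,"dy":0.13,"dz":-0.03,"ax":0,"ay":0,"az":0.96},{"dx":-0.6,"dy":0.19,"dz":-0.03,"ax":0,"ay":0,"az":0.96},{"dx":-0.58,"dy":0.25,"dz":-0.03,"ax":0,"ay":0,"az":0.96},{"dx":-0.55,"dy":0.3,"dz":-0.03,"ax":0,"ay":0,"az":0.96},{"dx":-0.52,"dy":0.36,"dz":-0.03,"ax":0,"ay":0,"az":0.96},{"dx":-0.49,"dy":0.4,"dz":-0.03,"ax":0,"ay":0,"az":0.96},{"dx":-0.45,"dy":0.45,"dz":-0.03,"ax":0,"ay":0,"az":0.96},{"dx":-0.4,"dy":0.49,"dz":-0.03,"ax":0,"ay":0,"az":0.96},{"dx":0,"dy":0,"dz":0,"ax":0,"ay":0,"az":0},{"dx":0,"dy":0,"dz":0,"ax":0,"ay":0,"az":0}]}}

```text
t: 2.4
tool_pos: [0.4904, 0.1981, 0.2394]
tool_rot: [-0.0, 0.775, 0.632, -0.0]
ft_force: [0.3, 0.2, -0.5]
opening: 1.004
```

```bash
sed -i 's/{k:v for k,v in r.items() if v}/r/' h.py
python3 - <<'E'
from h import *
print(pose()[0],env.observe()['t'],env.observe()['joint_pos'])
view('wrist','w2',['new_fuse_center','spares_rack','scrap_tray','seat_center'],Z)
E
```

```text
[0.49035939 0.19807074 0.23938035] 2.4 [ 2.31869718e-01  2.17539124e-01 -2.33528957e-02  1.33011046e+00
  2.74286213e-04  2.00602033e+00]
new_fuse_center 0.87 [ 91.9 297.9] [0.4885 0.2863 0.04  ]
spares_rack 0.58 [ 90.2 277.6] [0.4638 0.2953 0.    ]
scrap_tray 0.96 [337.9 326.6] [ 0.4534 -0.054   0.    ]
```

View pics/w2.png

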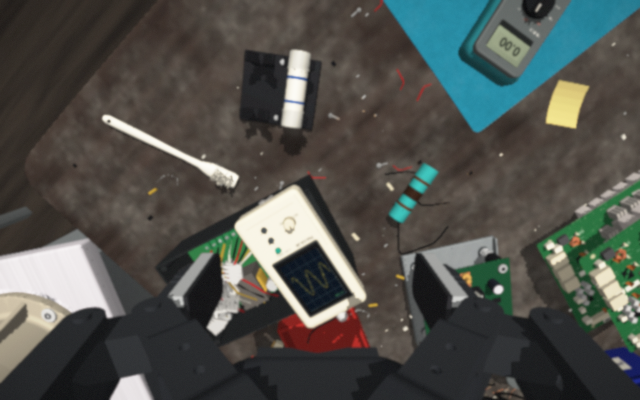

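The good fuse shows clearly in the rack at (297,90), and the tray is at (327,338). Now I'll go to the board.

```bash
python3 - <<'E'
from h import *
plan([.61,-.02,.20],0,7,prec=2)
E
```

```text
[{"dx":-0.55,"dy":0.46,"dz":0.11,"ax":-0.0,"ay":-0.0,"az":-0.28},{"dx":-0.56,"dy":0.45,"dz":0.12,"ax":-0.0,"ay":-0.0,"az":-0.28},{"dx":-0.57,"dy":0.44,"dz":0.11,"ax":-0.0,"ay":-0.0,"az":-0.28},{"dx":-0.59,"dy":0.41,"dz":0.11,"ax":-0.0,"ay":-0.0,"az":-0.28},{"dx":-0.59,"dy":0.4,"dz":0.12,"ax":-0.0,"ay":-0.0,"az":-0.28},{"dx":-0.61,"dy":0.39,"dz":0.11,"ax":-0.0,"ay":-0.0,"az":-0.28},{"dx":-0.62,"dy":0.36,"dz":0.11,"ax":-0.0,"ay":-0.0,"az":-0.28}]
end [ 0.6099 -0.02    0.2002] [ 1.0e+00 -2.8e-03 -1.0e-04] [-1.e-04  2.e-04 -1.e+00]
```

Request:
{"name": "apply_moves", "arguments": {"series": [{"dx":-0.55,"dy":0.46,"dz":0.11,"ax":0,"ay":0,"az":-0.28},{"dx":-0.56,"dy":0.45,"dz":0.12,"ax":0,"ay":0,"az":-0.28},{"dx":-0.57,"dy":0.44,"dz":0.11,"ax":0,"ay":0,"az":-0.28},{"dx":-0.59,"dy":0.41,"dz":0.11,"ax":0,"ay":0,"az":-0.28},{"dx":-0.59,"dy":0.4,"dz":0.12,"ax":0,"ay":0,"az":-0.28},{"dx":-0.61,"dy":0.39,"dz":0.11,"ax":0,"ay":0,"az":-0.28},{"dx":-0.62,"dy":0.36,"dz":0.11,"ax":0,"ay":0,"az":-0.28},{"dx":0,"dy":0,"dz":0,"ax":0,"ay":0,"az":0},{"dx":0,"dy":0,"dz":0,"ax":0,"ay":0,"az":0}]}}

```text
t: 3.4
tool_pos: [0.6103, -0.0218, 0.1992]
tool_rot: [-0.001, 0.709, 0.705, -0.0]
ft_force: [0.2, 0.0, 0.2]
opening: 1.0
```

```bash
cat >> h.py <<'E'
def maskinfo(cam,n,k=0):
    r=env.masks_of(cam,n); out=[]
    for q in r:
        m=q['pixels'].astype(np.uint8); ys,xs=np.nonzero(m)
        (cx,cy),(w,h),a=cv2.minAreaRect(np.c_[xs,ys].astype(np.float32))
        box=cv2.boxPoints(((cx,cy),(w,h),a)); e=[box[1]-box[0],box[2]-box[1]]; l=max(e,key=np.linalg.norm); l=l/np.linalg.norm(l)
        L,W=max(w,h),min(w,h); c=np.array([cx,cy]); print(n,round(q['conf'],2),'c',c.round(1),'L,W',round(L,1),round(W,1),'ends',(c-l*L/2).round(1),(c+l*L/2).round(1),'centroid',xs.mean().round(1),ys.mean().round(1))
        out.append((q['conf'],c,c-l*L/2,c+l*L/2,L,W))
    return out
E
python3 - <<'E'
from h import *
print(pose()[0],env.observe()['t'])
view('wrist','w3',['old_fuse_center','seat_center','clip_a'],Z)
maskinfo('wrist','old_fuse_center')
E
```

```text
[ 0.61027309 -0.02183716  0.19916893] 3.4
old_fuse_center 0.88 [178.5 349.5] [ 0.6385 -0.0111  0.085 ]
old_fuse_center 0.77 [  3.4 307.6] [0.6043 0.1245 0.085 ]
seat_center 0.89 [178.8 351.3] [ 0.6401 -0.0114  0.085 ]
seat_center 0.44 [199.4 182.4] [ 0.4918 -0.0289  0.085 ]
clip_a 0.86 [148.6 357.3] [0.6438 0.0151 0.0907]
clip_a 0.56 [212.  350.8] [ 0.6397 -0.0395  0.0907]
old_fuse_center 0.77 c [298.   15.3] L,W 59.4 24.8 ends [278.9  38. ] [317.1  -7.5] centroid 296.4 19.0
old_fuse_center 0.7 c [351.5 178. ] L,W 90.0 25.0 ends [351.5 133. ] [351.5 223. ] centroid 352.3 176.9
```

View pics/w3.png

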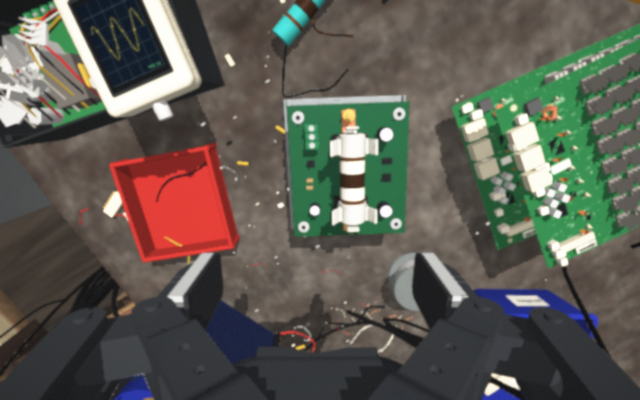

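Blown fuse at (351,178) in its clips on the green board; the turquoise look-alike is at (298,15) and the tray at (175,200). Taking a second view.

Request:
{"name": "apply_moves", "arguments": {"series": [{"dx":-0.5,"dy":0.15,"dz":0,"ax":0,"ay":0,"az":0},{"dx":-0.5,"dy":0.15,"dz":0,"ax":0,"ay":0,"az":0},{"dx":-0.5,"dy":0.15,"dz":0,"ax":0,"ay":0,"az":0},{"dx":-0.5,"dy":0.15,"dz":0,"ax":0,"ay":0,"az":0},{"dx":0,"dy":0,"dz":0,"ax":0,"ay":0,"az":0},{"dx":0,"dy":0,"dz":0,"ax":0,"ay":0,"az":0}]}}

```text
t: 4.15
tool_pos: [0.6398, -0.1214, 0.2002]
tool_rot: [-0.0, 0.709, 0.705, 0.0]
ft_force: [-0.4, 0.5, -0.6]
opening: 0.999
```

```bash
python3 - <<'E'
from h import *
print(pose()[0],env.observe()['t'])
v=view('wrist','w4',['old_fuse_center','seat_center','clip_a'],Z)
maskinfo('wrist','old_fuse_center')
im=cv2.imread('pics/w3.png'); im2=cv2.imread('pics/w4.png')
a=cv2.resize(im[80:260,270:430],None,fx=3,fy=3,interpolation=cv2.INTER_CUBIC)
b=cv2.resize(im2[0:130,240:400],None,fx=2.4,fy=3,interpolation=cv2.INTER_CUBIC)
cv2.imwrite('pics/c3.png',a);cv2.imwrite('pics/w4c.png',im2)
E
```

```text
[ 0.63982308 -0.12140967  0.20019327] 4.15
old_fuse_center 0.83 [302.7 315.9] [ 0.6386 -0.2337  0.085 ]
old_fuse_center 0.81 [ 55.2 315.1] [ 0.6394 -0.0119  0.085 ]
seat_center 0.64 [ 54.6 315.2] [ 0.6394 -0.0115  0.085 ]
clip_a 0.75 [ 11.5 315.7] [0.64   0.018  0.0907]
clip_a 0.57 [ 92.8 316.4] [ 0.6402 -0.0405  0.0907]
old_fuse_center 0.97 c [316.5  52.4] L,W 105.7 29.1 ends [314.6  -0.4] [318.3 105.2] centroid 316.9 51.7
old_fuse_center 0.7 c [314.5 300.1] L,W 63.3 19.0 ends [285.2 312. ] [343.9 288.2] centroid 315.3 300.2
old_fuse_center 0.34 c [397.3 200.1] L,W 59.5 56.8 ends [384.  173.5] [410.6 226.7] centroid 396.6 200.7
```

View pics/c3.png

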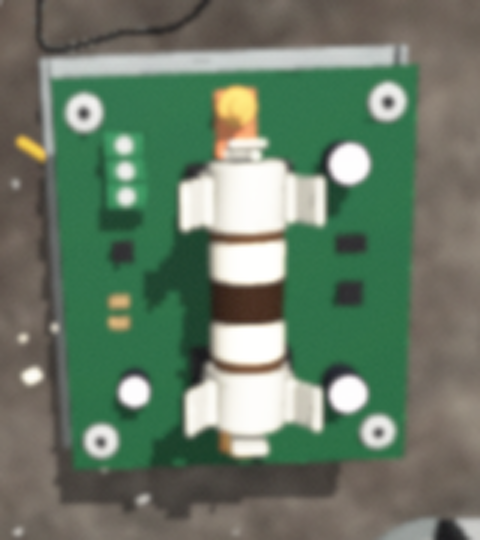

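View pics/w4.png

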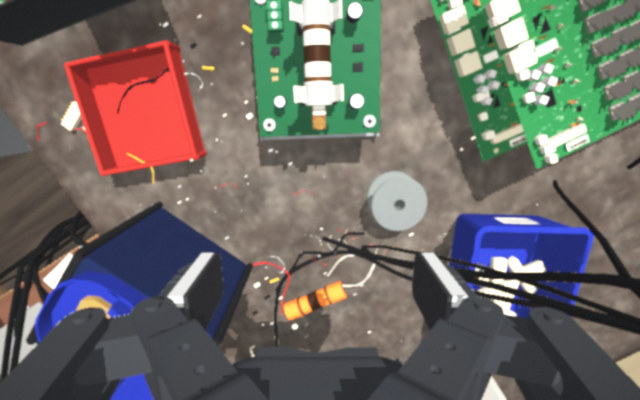

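```bash
python3 - <<'E'
from h import *
a=pickle.load(open('pics/w3.pkl','rb'))['cal'];b=pickle.load(open('pics/w4.pkl','rb'))['cal']
print('band top',tri([ray('w',181,352.5,a),ray('w',52,316.8,b)]))
print('net seat',tri([ray('w',178.6,350.5,a),ray('w',55,315.2,b)]))
print('top cam',tri([ray('w',178.6,350.5,a),ray('w',55,315.2,b),ray('top',148.5,357.8)]))
for r,c in [(131.7,352.7),(226,353)]: print(atz('w',r,c,.09,a))
# board edges in w3 (top surface z .053)
for q in [(50,72),(417,67),(75,468),(405,455)]: print('corner',atz('w',80+q[1]/3,270+q[0]/3,.053,a))
# tray corners rim z .03
for q in [(67,63),(175,42),(204,155),(102,175)]: print('tray',atz('w',q[1],q[0],.03,b))
E
```

```text
band top [ 0.64040361 -0.01114687  0.09453983]
net seat [ 0.63947795 -0.01153145  0.08361637]
top cam [ 0.63992053 -0.01119837  0.0863227 ]
[0.63983615 0.02873003 0.09      ]
[ 0.64201482 -0.05272431  0.09      ]
corner [0.58346514 0.05126727 0.053     ]
corner [0.69436419 0.05232571 0.053     ]
corner [ 0.58788167 -0.07694233  0.053     ]
corner [ 0.69903829 -0.07299936  0.053     ]
tray [ 0.39764125 -0.00577543  0.03      ]
tray [0.50718488 0.00979884 0.03      ]
tray [ 0.52503024 -0.09729175  0.03      ]
tray [ 0.41382891 -0.11706212  0.03      ]
```

```bash
python3 - <<'E'
from h import *
plan([.640,-.0112,.13],.03,4,prec=3)
E
```

```text
[{"dx":0.543,"dy":0.0,"dz":0.352,"ax":0.001,"ay":-0.0,"az":-0.083},{"dx":0.543,"dy":0.005,"dz":0.353,"ax":0.001,"ay":-0.0,"az":-0.083},{"dx":0.543,"dy":0.01,"dz":0.352,"ax":0.001,"ay":-0.0,"az":-0.083},{"dx":0.543,"dy":0.014,"dz":0.353,"ax":0.001,"ay":-0.0,"az":-0.083}]
end [ 0.64   -0.0112  0.13  ] [ 9.995e-01  3.000e-02 -2.000e-04] [-2.e-04  2.e-04 -1.e+00]
```

Request:
{"name": "apply_moves", "arguments": {"series": [{"dx":0.54,"dy":0,"dz":0.35,"ax":0,"ay":0,"az":-0.08},{"dx":0.54,"dy":0,"dz":0.35,"ax":0,"ay":0,"az":-0.08},{"dx":0.54,"dy":0.01,"dz":0.35,"ax":0,"ay":0,"az":-0.08},{"dx":0.55,"dy":0.01,"dz":0.35,"ax":0,"ay":0,"az":-0.08},{"dx":0,"dy":0,"dz":0,"ax":0,"ay":0,"az":0},{"dx":0,"dy":0,"dz":0,"ax":0,"ay":0,"az":0}]}}

```text
t: 4.9
tool_pos: [0.6386, -0.0103, 0.1291]
tool_rot: [-0.001, 0.696, 0.718, -0.001]
ft_force: [-0.2, 0.6, -0.3]
opening: 0.999
```

```bash
python3 - <<'E'
from h import *
p,R=pose();print(p,R.as_matrix()[:,1:].round(4).tolist())
snap('wrist','w5')
E
```

```text
[ 0.63863963 -0.0102571   0.12908014] [[0.9995, -0.0026], [0.0309, 0.0003], [-0.0026, -1.0]]
```

View pics/w5.png

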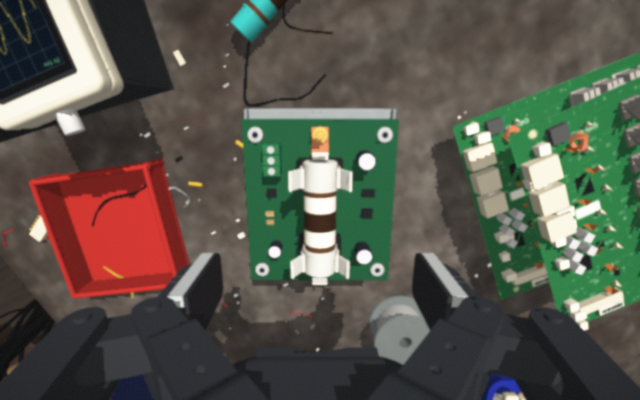

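The fuse (column 319) is centred between the jaws (220 to 417). Descending now.

Request:
{"name": "apply_moves", "arguments": {"series": [{"dx":-0.01,"dy":0.02,"dz":0.27,"ax":0,"ay":0,"az":0},{"dx":-0.01,"dy":0,"dz":0.27,"ax":0,"ay":0,"az":0},{"dx":0,"dy":0,"dz":0.27,"ax":0,"ay":0,"az":0},{"dx":0,"dy":0,"dz":0.27,"ax":0,"ay":0,"az":0},{"dx":0,"dy":0,"dz":0,"ax":0,"ay":0,"az":0},{"dx":0,"dy":0,"dz":0,"ax":0,"ay":0,"az":0}]}}

```text
t: 5.45
tool_pos: [0.6411, -0.0147, 0.0766]
tool_rot: [0.0, 0.698, 0.716, -0.0]
ft_force: [-0.2, 0.2, -0.1]
opening: 1.001
```

Request:
{"name": "apply_moves", "arguments": {"series": [{"dx":0,"dy":0,"dz":0,"ax":0,"ay":0,"az":0},{"dx":0,"dy":0,"dz":0,"ax":0,"ay":0,"az":0},{"dx":0,"dy":0,"dz":0,"ax":0,"ay":0,"az":0},{"dx":0,"dy":0,"dz":0,"ax":0,"ay":0,"az":0},{"dx":0,"dy":0,"dz":0,"ax":0,"ay":0,"az":0},{"dx":0,"dy":0,"dz":0,"ax":0,"ay":0,"az":0},{"dx":0,"dy":0,"dz":0,"ax":0,"ay":0,"az":0},{"dx":0,"dy":0,"dz":0,"ax":0,"ay":0,"az":0}], "grip": 1, "squeeze": 80}}

```text
t: 6.12
tool_pos: [0.641, -0.0138, 0.0766]
tool_rot: [0.0, 0.697, 0.717, 0.0]
ft_force: [-2.0, -0.8, 3.2]
opening: -0.0
```

The fingers report fully shut, so I'll look.

```bash
python3 - <<'E'
from h import *
o=env.observe(); print({k:np.round(v,3).tolist() for k,v in o.items()})
snap('wrist','w6')
im=snap('scene','s6'); cv2.imwrite('pics/s6c.png',cv2.resize(im[100:330,200:420],None,fx=2.6,fy=2.6,interpolation=cv2.INTER_CUBIC))
E
```

```text
{'t': 6.117, 'joint_pos': [-0.147, 0.508, -0.007, 1.056, 0.0, 1.397], 'joint_velocities': [-0.001, -0.0, -0.001, 0.0, 0.0, 0.0], 'joint_torque': [-0.01, -54.275, 27.569, -0.867, 0.075, 0.0], 'tool_pos': [0.641, -0.014, 0.077], 'tool_rot': [0.0, 0.697, 0.717, 0.0], 'ft_force': [-1.952, -0.78, 3.153], 'moment': [0.006, 0.473, 0.004], 'opening': -0.0}
```

View pics/w6.png

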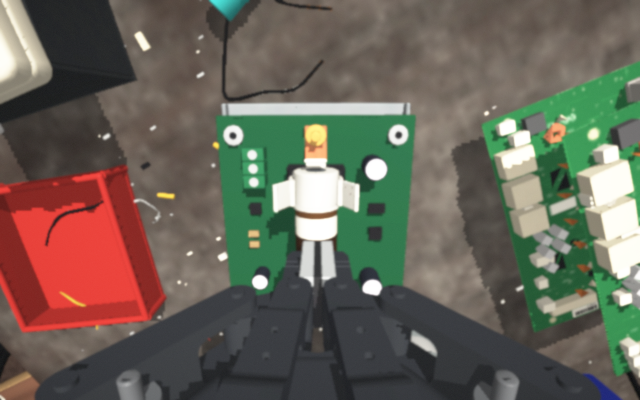

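View pics/s6c.png

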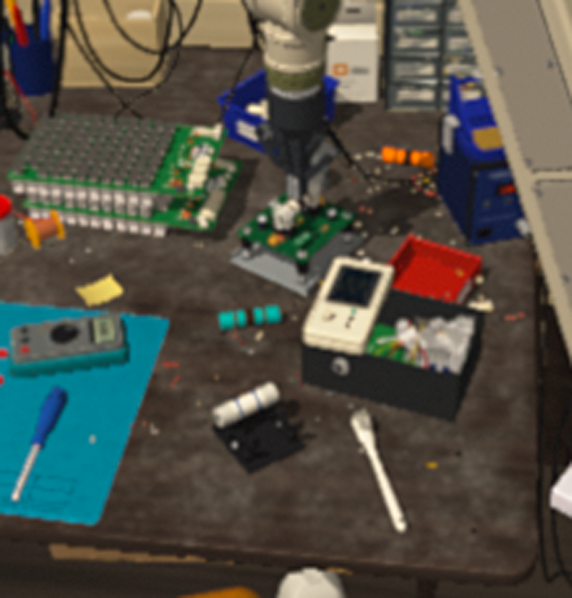

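```bash
python3 - <<'E'
from h import *
im=cv2.imread('pics/w6.png'); cv2.imwrite('pics/w6c.png',cv2.resize(im[130:330,220:420],None,fx=3,fy=3,interpolation=cv2.INTER_CUBIC))
a=env.calibration('wrist');p,R=pose()
for z in [0,.008]:
  for y in (-.011,0,.011): print(z,y,proj('w',p+R.apply([.011,y,z]),a),proj('w',p+R.apply([-.011,y,z]),a))
E
```

```text
0 -0.011 [295.08014258 224.0466881 ] [295.86003228 262.45694327]
0 0 [316.26249356 224.05671609] [316.27584072 262.47189262]
0 0.011 [337.44365086 224.05790181] [336.69052492 262.46499577]
0.008 -0.011 [296.03808716 218.9710443 ] [296.74818151 255.94515714]
0.008 0 [316.29387659 218.97973562] [316.30540852 255.95816643]
0.008 0.011 [336.54854239 218.982105  ] [335.86157479 255.95326219]
```

View pics/w6c.png

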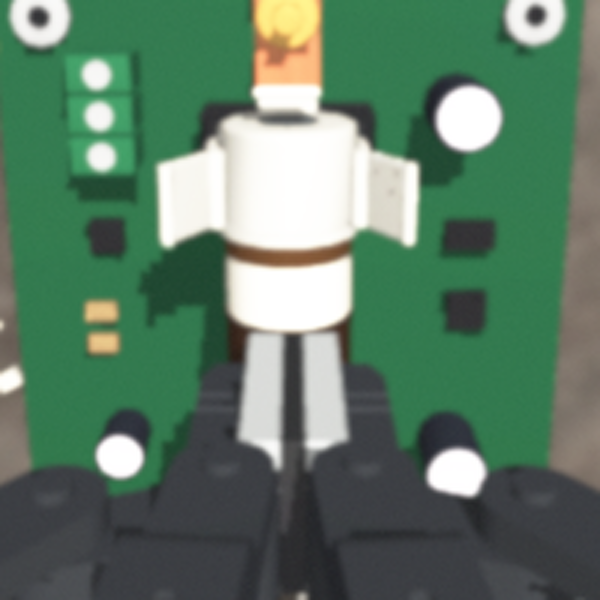

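```bash
python3 - <<'E'
from h import *
a=env.calibration('wrist');p,R=pose()
for x in (.011,0,-.011):
  for y in (.0425,.004):
    print(x,y,[ (z,proj('w',p+R.apply([x,y,z]),a).round(0).tolist()) for z in (-.04,-.03,-.02,-.01,0,.008)])
im=cv2.imread('pics/w5.png'); cv2.imwrite('pics/w5c.png',cv2.resize(im[220:340,160:480],None,fx=2.5,fy=2.5,interpolation=cv2.INTER_CUBIC))
b=pickle.load(open('pics/w4.pkl','rb'))['cal'];a3=pickle.load(open('pics/w3.pkl','rb'))['cal']
# bench check: corners of tray rim, both views
print(tri([ray('w',42,175,b),ray('w',147,213,a3)]),tri([ray('w',155,204,b),ray('w',244,237,a3)]))
# w6 view of cap end with w3
E
```

```text
0.011 0.0425 [(-0.04, [422.0, 258.0]), (-0.03, [414.0, 248.0]), (-0.02, [408.0, 239.0]), (-0.01, [403.0, 231.0]), (0, [398.0, 224.0]), (0.008, [394.0, 219.0])]
0.011 0.004 [(-0.04, [326.0, 258.0]), (-0.03, [325.0, 248.0]), (-0.02, [325.0, 239.0]), (-0.01, [324.0, 231.0]), (0, [324.0, 224.0]), (0.008, [324.0, 219.0])]
0 0.0425 [(-0.04, [419.0, 282.0]), (-0.03, [412.0, 271.0]), (-0.02, [406.0, 261.0]), (-0.01, [401.0, 252.0]), (0, [396.0, 244.0]), (0.008, [393.0, 238.0])]
0 0.004 [(-0.04, [326.0, 283.0]), (-0.03, [325.0, 271.0]), (-0.02, [325.0, 261.0]), (-0.01, [324.0, 252.0]), (0, [324.0, 244.0]), (0.008, [324.0, 238.0])]
-0.011 0.0425 [(-0.04, [417.0, 305.0]), (-0.03, [410.0, 293.0]), (-0.02, [404.0, 281.0]), (-0.01, [399.0, 271.0]), (0, [395.0, 262.0]), (0.008, [392.0, 256.0])]
-0.011 0.004 [(-0.04, [326.0, 306.0]), (-0.03, [325.0, 293.0]), (-0.02, [325.0, 282.0]), (-0.01, [324.0, 271.0]), (0, [324.0, 262.0]), (0.008, [323.0, 256.0])]
[0.50501697 0.01035543 0.02640116] [ 0.52084667 -0.09878423  0.02142379]
```

View pics/w5c.png

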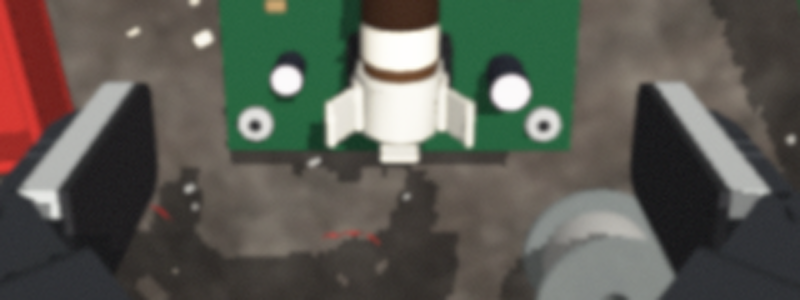

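The wrist view shows the shut tips lying on top of the fuse: the brown band shows on both sides of them, and there are 3 N upward. So the real tips sit about 25 mm higher than the stated tool geometry. Both images agree on this: open, the tip corner at (416,254) gives z ≈ -0.035, and shut about -0.02. I'll open, check, and go lower using this measured offset.

Request:
{"name": "apply_moves", "arguments": {"series": [{"dx":0.02,"dy":0,"dz":-0.1,"ax":0,"ay":0,"az":0},{"dx":0.03,"dy":-0.01,"dz":0,"ax":0,"ay":0,"az":0},{"dx":0,"dy":0,"dz":0,"ax":0,"ay":0,"az":0},{"dx":0,"dy":0,"dz":0,"ax":0,"ay":0,"az":0},{"dx":0,"dy":0,"dz":0,"ax":0,"ay":0,"az":0},{"dx":0,"dy":0,"dz":0,"ax":0,"ay":0,"az":0},{"dx":0,"dy":0,"dz":0,"ax":0,"ay":0,"az":0}], "grip": 0}}

```text
t: 6.8
tool_pos: [0.6404, -0.0113, 0.0809]
tool_rot: [-0.0, 0.698, 0.717, -0.0]
ft_force: [0.2, 0.4, 0.3]
opening: 0.974
```

```bash
python3 - <<'E'
from h import *
p,R=pose();print(p,env.observe()['ft_force'])
view('wrist','w7',['old_fuse_center','seat_center'],Z)
maskinfo('wrist','old_fuse_center')
E
```

```text
[ 0.64037916 -0.01130578  0.08085938] [0.2220242  0.43055657 0.25969191]
old_fuse_center 0.56 [247.1 316.6] [ 0.6406 -0.0114  0.085 ]
old_fuse_center 0.91 c [317. 246.] L,W 150.0 44.0 ends [317. 171.] [317. 321.] centroid 317.0 243.6
old_fuse_center 0.72 c [230.   12.5] L,W 46.0 25.0 ends [207.   12.5] [253.   12.5] centroid 231.1 8.5
old_fuse_center 0.52 c [316. 223.] L,W 208.0 196.0 ends [316. 119.] [316. 327.] centroid 316.6 209.1
```

View pics/w7.png

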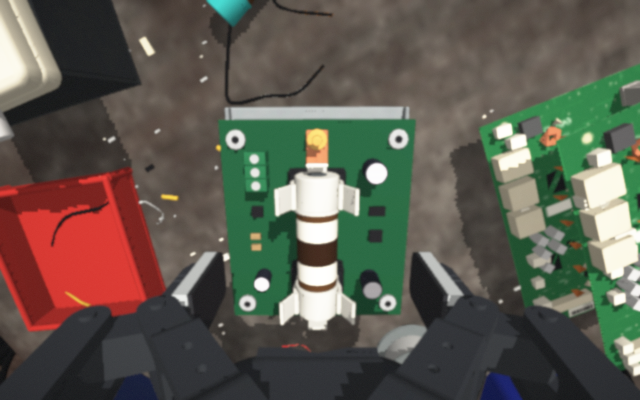

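The fuse is unmoved at (317,247) and centred between the open pads. Lowering 27 mm.

Request:
{"name": "apply_moves", "arguments": {"series": [{"dx":0,"dy":0,"dz":0.15,"ax":0,"ay":0,"az":0},{"dx":0,"dy":0,"dz":0.15,"ax":0,"ay":0,"az":0},{"dx":0,"dy":0,"dz":0.14,"ax":0,"ay":0,"az":0},{"dx":0,"dy":0,"dz":0.1,"ax":0,"ay":0,"az":0},{"dx":0,"dy":0,"dz":0,"ax":0,"ay":0,"az":0},{"dx":0,"dy":0,"dz":0,"ax":0,"ay":0,"az":0}]}}

```text
t: 7.5
tool_pos: [0.6399, -0.0112, 0.0532]
tool_rot: [-0.001, 0.697, 0.717, -0.0]
ft_force: [0.2, -0.2, 0.8]
opening: 0.999
```

Request:
{"name": "apply_moves", "arguments": {"series": [{"dx":0,"dy":0,"dz":0,"ax":0,"ay":0,"az":0},{"dx":0,"dy":0,"dz":0,"ax":0,"ay":0,"az":0},{"dx":0,"dy":0,"dz":0,"ax":0,"ay":0,"az":0},{"dx":0,"dy":0,"dz":0,"ax":0,"ay":0,"az":0},{"dx":0,"dy":0,"dz":0,"ax":0,"ay":0,"az":0},{"dx":0,"dy":0,"dz":0,"ax":0,"ay":0,"az":0},{"dx":0,"dy":0,"dz":0,"ax":0,"ay":0,"az":0}], "grip": 1, "squeeze": 80}}

```text
t: 8.08
tool_pos: [0.6403, -0.0113, 0.0542]
tool_rot: [-0.0, 0.697, 0.717, -0.0]
ft_force: [-1.3, -0.2, 0.6]
opening: 0.209
```

```bash
python3 - <<'E'
from h import *
p,R=pose();print(p,env.observe()['ft_force'],env.observe()['t'])
snap('wrist','w8')
E
```

```text
[ 0.64027016 -0.01131443  0.05417897] [-1.29603658 -0.20541391  0.63651647] 8.0833
```

View pics/w8.png

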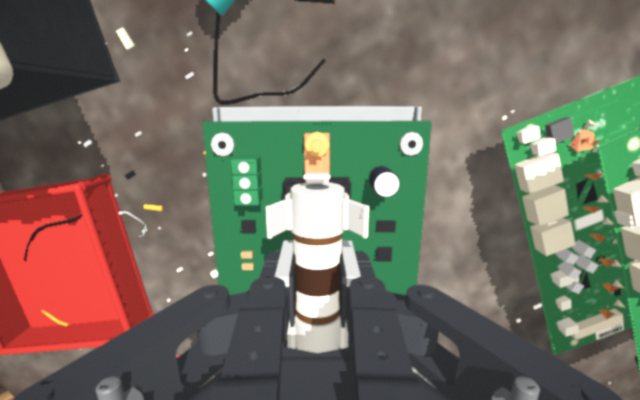

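The fuse is held (opening 0.21 ≈ the body's diameter). Pulling straight up.

Request:
{"name": "apply_moves", "arguments": {"series": [{"dx":0,"dy":0,"dz":-0.06,"ax":0,"ay":0,"az":0},{"dx":0,"dy":0,"dz":-0.06,"ax":0,"ay":0,"az":0},{"dx":0,"dy":0,"dz":-0.08,"ax":0,"ay":0,"az":0},{"dx":0,"dy":0,"dz":-0.1,"ax":0,"ay":0,"az":0},{"dx":0,"dy":0,"dz":-0.15,"ax":0,"ay":0,"az":0},{"dx":0,"dy":0,"dz":-0.2,"ax":0,"ay":0,"az":0},{"dx":0,"dy":0,"dz":-0.3,"ax":0,"ay":0,"az":0},{"dx":0,"dy":0,"dz":-0.3,"ax":0,"ay":0,"az":0},{"dx":0,"dy":0,"dz":0,"ax":0,"ay":0,"az":0}]}}

```text
t: 8.88
tool_pos: [0.6431, -0.0116, 0.1223]
tool_rot: [0.003, 0.697, 0.717, 0.002]
ft_force: [0.5, -0.1, -0.5]
opening: 0.209
```

```bash
python3 - <<'E'
from h import *
p,R=pose();print(p,env.observe()['ft_force'],env.observe()['t'])
snap('wrist','w9')
plan([.461,-.0526,.115],.155,6,prec=2)
E
```

```text
[ 0.64312046 -0.01163773  0.12230743] [ 0.50290498 -0.14013661 -0.5105924 ] 8.8833
[{"dx":-0.12,"dy":-0.61,"dz":0.01,"ax":0.01,"ay":0.0,"az":-0.21},{"dx":-0.11,"dy":-0.61,"dz":0.02,"ax":0.01,"ay":0.0,"az":-0.21},{"dx":-0.09,"dy":-0.61,"dz":0.02,"ax":0.01,"ay":0.0,"az":-0.21},{"dx":-0.08,"dy":-0.62,"dz":0.01,"ax":0.01,"ay":0.0,"az":-0.21},{"dx":-0.07,"dy":-0.61,"dz":0.02,"ax":0.01,"ay":0.0,"az":-0.21},{"dx":-0.06,"dy":-0.62,"dz":0.02,"ax":0.01,"ay":0.0,"az":-0.21}]
end [ 0.4611 -0.0526  0.1148] [9.883e-01 1.524e-01 1.000e-04] [ 4.0e-04 -1.4e-03 -1.0e+00]
```

View pics/w9.png

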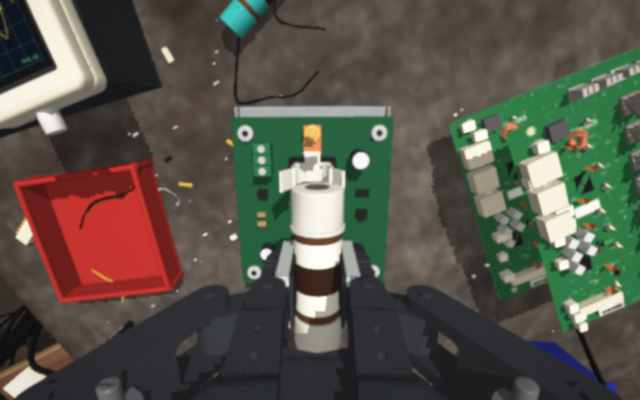

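The blown fuse is out, level in the grip, and the clips are empty. Off to the tray.

Request:
{"name": "apply_moves", "arguments": {"series": [{"dx":-0.12,"dy":-0.61,"dz":0.02,"ax":0.01,"ay":0,"az":-0.21},{"dx":-0.11,"dy":-0.61,"dz":0.02,"ax":0.01,"ay":0,"az":-0.21},{"dx":-0.09,"dy":-0.61,"dz":0.02,"ax":0.01,"ay":0,"az":-0.21},{"dx":-0.08,"dy":-0.62,"dz":0.02,"ax":0.01,"ay":0,"az":-0.21},{"dx":-0.07,"dy":-0.61,"dz":0.02,"ax":0.01,"ay":0,"az":-0.21},{"dx":-0.06,"dy":-0.62,"dz":0.02,"ax":0.01,"ay":0,"az":-0.21},{"dx":0,"dy":0,"dz":0,"ax":0,"ay":0,"az":0},{"dx":0,"dy":0,"dz":0,"ax":0,"ay":0,"az":0}]}}

```text
t: 9.6
tool_pos: [0.4573, -0.0523, 0.1111]
tool_rot: [-0.002, 0.652, 0.759, -0.002]
ft_force: [0.6, 0.0, 0.6]
opening: 0.208
```

```bash
python3 - <<'E'
from h import *
p,R=pose();print(p,R.as_matrix()[:,1])
snap('wrist','w10')
E
```

```text
[ 0.45729794 -0.05234398  0.11110064] [ 0.98851799  0.1509687  -0.00637413]
```

View pics/w10.png

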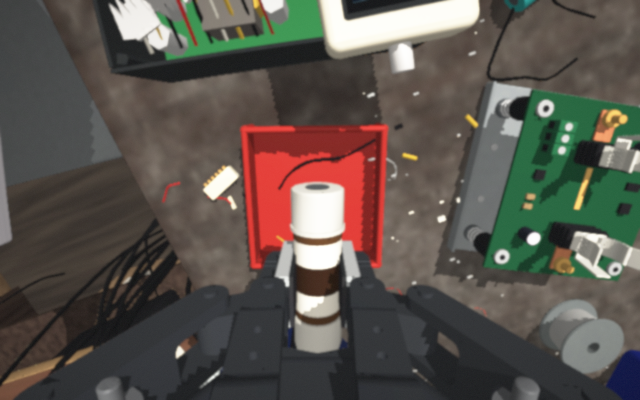

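Above the tray (rim columns 243 to 387). Lowering inside and releasing.

Request:
{"name": "apply_moves", "arguments": {"series": [{"dx":0,"dy":0.05,"dz":0.45,"ax":0,"ay":0,"az":0},{"dx":0,"dy":0,"dz":0.5,"ax":0,"ay":0,"az":0},{"dx":0,"dy":0,"dz":0.5,"ax":0,"ay":0,"az":0},{"dx":0,"dy":0,"dz":0.45,"ax":0,"ay":0,"az":0},{"dx":0,"dy":0,"dz":0.25,"ax":0,"ay":0,"az":0},{"dx":0,"dy":0,"dz":0.1,"ax":0,"ay":0,"az":0},{"dx":0,"dy":0,"dz":0,"ax":0,"ay":0,"az":0},{"dx":0,"dy":0,"dz":0,"ax":0,"ay":0,"az":0}]}}

```text
t: 10.32
tool_pos: [0.462, -0.0521, -0.0012]
tool_rot: [-0.002, 0.651, 0.759, -0.002]
ft_force: [-0.7, 0.3, -1.5]
opening: 0.21
```

Request:
{"name": "apply_moves", "arguments": {"series": [{"dx":0,"dy":0,"dz":0,"ax":0,"ay":0,"az":0},{"dx":0,"dy":0,"dz":0,"ax":0,"ay":0,"az":0},{"dx":0,"dy":0,"dz":0,"ax":0,"ay":0,"az":0},{"dx":0,"dy":0,"dz":0,"ax":0,"ay":0,"az":0},{"dx":0,"dy":0,"dz":0,"ax":0,"ay":0,"az":0}], "grip": 0.55}}

```text
t: 10.73
tool_pos: [0.4612, -0.0521, -0.001]
tool_rot: [-0.002, 0.651, 0.759, -0.002]
ft_force: [-0.3, 0.1, 0.2]
opening: 0.45
```

```bash
python3 - <<'E'
from h import *
p,R=pose();print(p,env.observe()['ft_force'],env.observe()['t'])
snap('wrist','w11')
E
```

```text
[ 0.46119034 -0.05214671 -0.00097814] [-0.31450862  0.08601603  0.23826794] 10.7333
```

View pics/w11.png

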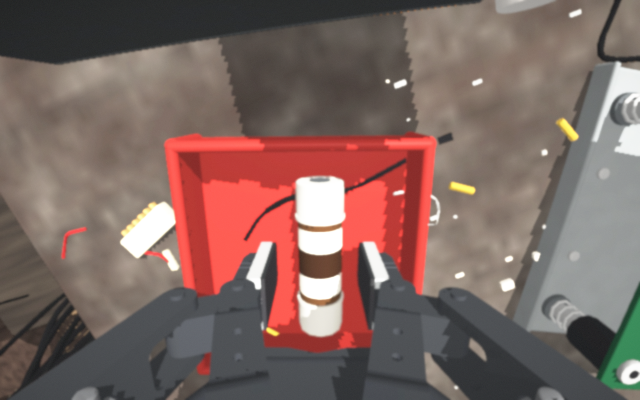

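The fuse is in the tray. Lifting, and measuring the good fuse's axis from the earlier picture.

Request:
{"name": "apply_moves", "arguments": {"series": [{"dx":0,"dy":0,"dz":-0.4,"ax":0,"ay":0,"az":0},{"dx":0,"dy":0,"dz":-0.6,"ax":0,"ay":0,"az":0},{"dx":0,"dy":0,"dz":-0.7,"ax":0,"ay":0,"az":0},{"dx":0,"dy":0,"dz":-0.7,"ax":0,"ay":0,"az":0},{"dx":0,"dy":0,"dz":-0.6,"ax":0,"ay":0,"az":0},{"dx":0,"dy":0,"dz":0,"ax":0,"ay":0,"az":0}]}}

```text
t: 11.28
tool_pos: [0.4655, -0.053, 0.1548]
tool_rot: [0.003, 0.651, 0.759, 0.0]
ft_force: [0.8, 0.1, -0.2]
opening: 0.45
```

```bash
python3 - <<'E'
from h import *
a=pickle.load(open('pics/w2.pkl','rb'))['cal']
im=cv2.imread('pics/w2.png'); c=im[40:140,270:330]
m=np.zeros((400,640),np.uint8); m[40:140,278:315]=(im[40:140,278:315].min(2)>120)
n,l,s,ce=cv2.connectedComponentsWithStats(m); k=1+np.argmax(s[1:,4]); ys,xs=np.nonzero(l==k)
r=cv2.minAreaRect(np.c_[xs,ys].astype(np.float32)); print(r)
v=cv2.fitLine(np.c_[xs,ys].astype(np.float32),cv2.DIST_L2,0,.01,.01).ravel(); 
P=[atz('w',v[3]+t*v[1],v[2]+t*v[0],.04,a) for t in(-35,0,35)]; print(np.array(P)); d=P[2]-P[0]; print('fuse dir angle',np.arctan2(d[1],d[0]))
print(pose()[0],env.observe()['opening'])
yaw=(np.arctan2(d[1],d[0])%np.pi)-np.pi/2; print(yaw)
plan([.488,.225,.17],yaw,10,prec=2)
E
```

```text
((295.0224304199219, 88.32698059082031), (20.182985305786133, 78.25267791748047), 7.386042594909668)
[[0.47426802 0.25667291 0.04      ]
 [0.4865872  0.2906276  0.04      ]
 [0.49830542 0.3230436  0.04      ]]
fuse dir angle 1.2233219654420313
[ 0.46548019 -0.05300968  0.15476089] 0.45013583233353976
-0.34747436135286525
[{"dx":0.54,"dy":0.13,"dz":-0.03,"ax":0.0,"ay":0.0,"az":0.5},{"dx":0.55,"dy":0.1,"dz":-0.03,"ax":0.0,"ay":0.0,"az":0.5},{"dx":0.55,"dy":0.08,"dz":-0.04,"ax":0.0,"ay":0.0,"az":0.5},{"dx":0.56,"dy":0.04,"dz":-0.03,"ax":0.0,"ay":0.0,"az":0.5},{"dx":0.56,"dy":0.02,"dz":-0.03,"ax":0.0,"ay":0.0,"az":0.5},{"dx":0.55,"dy":-0.01,"dz":-0.03,"ax":0.0,"ay":0.0,"az":0.5},{"dx":0.56,"dy":-0.03,"dz":-0.04,"ax":0.0,"ay":0.0,"az":0.5},{"dx":0.55,"dy":-0.07,"dz":-0.03,"ax":0.0,"ay":0.0,"az":0.5},{"dx":0.56,"dy":-0.09,"dz":-0.03,"ax":0.0,"ay":0.0,"az":0.5},{"dx":0.54,"dy":-0.12,"dz":-0.03,"ax":0.0,"ay":0.0,"az":0.5}]
end [0.488  0.225  0.1699] [ 0.9404 -0.3401  0.0051] [ 0.0042 -0.0034 -1.    ]
```

Request:
{"name": "apply_moves", "arguments": {"series": [{"dx":0.54,"dy":0.13,"dz":-0.03,"ax":0,"ay":0,"az":0.5},{"dx":0.55,"dy":0.1,"dz":-0.03,"ax":0,"ay":0,"az":0.5},{"dx":0.55,"dy":0.08,"dz":-0.04,"ax":0,"ay":0,"az":0.5},{"dx":0.56,"dy":0.04,"dz":-0.03,"ax":0,"ay":0,"az":0.5},{"dx":0.56,"dy":0.02,"dz":-0.03,"ax":0,"ay":0,"az":0.5},{"dx":0.55,"dy":-0.01,"dz":-0.03,"ax":0,"ay":0,"az":0.5},{"dx":0.56,"dy":-0.03,"dz":-0.04,"ax":0,"ay":0,"az":0.5},{"dx":0.55,"dy":-0.07,"dz":-0.03,"ax":0,"ay":0,"az":0.5},{"dx":0.56,"dy":-0.09,"dz":-0.03,"ax":0,"ay":0,"az":0.5},{"dx":0.54,"dy":-0.12,"dz":-0.03,"ax":0,"ay":0,"az":0.5},{"dx":0,"dy":0,"dz":0,"ax":0,"ay":0,"az":0},{"dx":0,"dy":0,"dz":0,"ax":0,"ay":0,"az":0}], "grip": 0}}

```text
t: 12.28
tool_pos: [0.4841, 0.2272, 0.1637]
tool_rot: [-0.002, 0.818, 0.576, -0.003]
ft_force: [0.2, 0.2, -0.1]
opening: 0.999
```

```bash
python3 - <<'E'
from h import *
p,R=pose();print(p,R.as_matrix()[:,1])
v=view('wrist','w12',['new_fuse_center','spares_rack'],Z)
r=maskinfo('wrist','new_fuse_center')
for q in r: print([atz('w',s[1],s[0],.04,v['cal']).round(4).tolist() for s in q[1:4]])
a=pickle.load(open('pics/w2.pkl','rb'))
print(tri([ray('w',*a['new_fuse_center'][0][1],a['cal']),ray('w',*v['new_fuse_center'][0][1],v['cal'])]))
E
```

```text
[0.48408645 0.22715534 0.16372242] [ 0.94146709 -0.3370556  -0.00576495]
new_fuse_center 0.74 [122.6 298.4] [0.4885 0.2863 0.04  ]
spares_rack 0.83 [120.  277.3] [0.4671 0.2947 0.    ]
new_fuse_center 0.89 c [294.5 119. ] L,W 94.0 27.0 ends [294.5  72. ] [294.5 166. ] centroid 295.1 119.1
new_fuse_center 0.25 c [531.2 337. ] L,W 143.9 73.8 ends [481.5 389. ] [581.  284.9] centroid 542.4 327.1
[[0.4864, 0.2902, 0.04], [0.4997, 0.3254, 0.04], [0.4721, 0.2525, 0.04]]
[[0.6439, -0.0025, 0.04], [0.5802, -0.0536, 0.04], [0.7023, 0.0425, 0.04]]
[0.4885075  0.28627186 0.0401386 ]
```

View pics/w12.png

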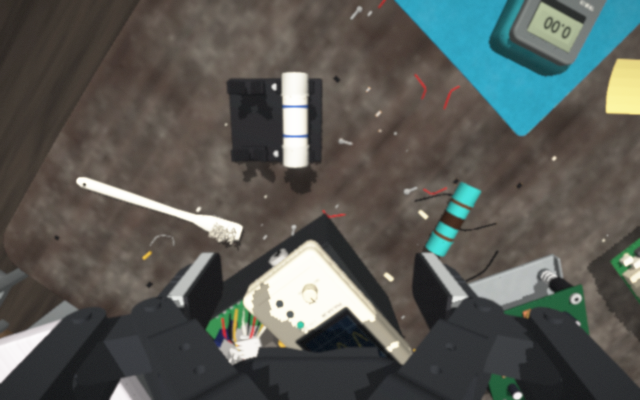

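```bash
python3 - <<'E'
from h import *
a=pickle.load(open('pics/w12.pkl','rb'))['cal']
for z in (0,.05,.08): print(z,atz('w',215,325,z,a),atz('w',242,312,z,a))
plan([.487,.2885,.092],-.3475,4,prec=2)
E
```

```text
0 [0.47861761 0.18760498 0.        ] [4.55318927e-01 1.63360321e-01 5.55111512e-17]
0.05 [0.48333944 0.20384689 0.05      ] [0.46366521 0.18337384 0.05      ]
0.08 [0.48617255 0.21359204 0.08      ] [0.46867298 0.19538195 0.08      ]
[{"dx":0.3,"dy":-0.09,"dz":0.36,"ax":-0.01,"ay":0.01,"az":-0.0},{"dx":0.31,"dy":-0.1,"dz":0.36,"ax":-0.01,"ay":0.01,"az":-0.0},{"dx":0.3,"dy":-0.09,"dz":0.36,"ax":-0.01,"ay":0.01,"az":-0.0},{"dx":0.31,"dy":-0.09,"dz":0.36,"ax":-0.01,"ay":0.01,"az":-0.0}]
end [0.4872 0.2887 0.092 ] [ 0.9401 -0.341  -0.0019] [-0.0015  0.0015 -1.    ]
```

Request:
{"name": "apply_moves", "arguments": {"series": [{"dx":0.3,"dy":-0.09,"dz":0.36,"ax":-0.01,"ay":0.01,"az":0},{"dx":0.31,"dy":-0.1,"dz":0.36,"ax":-0.01,"ay":0.01,"az":0},{"dx":0.3,"dy":-0.09,"dz":0.36,"ax":-0.01,"ay":0.01,"az":0},{"dx":0.31,"dy":-0.09,"dz":0.36,"ax":-0.01,"ay":0.01,"az":0},{"dx":0,"dy":0,"dz":0,"ax":0,"ay":0,"az":0},{"dx":0,"dy":0,"dz":0,"ax":0,"ay":0,"az":0}]}}

```text
t: 12.98
tool_pos: [0.4866, 0.2887, 0.0913]
tool_rot: [-0.001, 0.819, 0.574, -0.001]
ft_force: [0.2, -0.9, -0.1]
opening: 1.004
```

```bash
python3 - <<'E'
from h import *
p,R=pose();print(p,R.as_matrix()[:,1],R.as_matrix()[:,2])
v=view('wrist','w13',['new_fuse_center'],Z)
r=maskinfo('wrist','new_fuse_center')
for q in r[:1]: print([atz('w',s[1],s[0],.04,v['cal']).round(4).tolist() for s in q[1:4]])
a=pickle.load(open('pics/w2.pkl','rb'))
print(tri([ray('w',*a['new_fuse_center'][0][1],a['cal']),ray('w',*v['new_fuse_center'][0][1],v['cal'])]))
E
```

```text
[0.48660138 0.2886977  0.09131535] [ 0.94037429 -0.34012531 -0.0033103 ] [-3.33771846e-03  5.04440789e-04 -9.99994303e-01]
new_fuse_center 0.85 [211.2 317.3] [0.4879 0.2901 0.04  ]
new_fuse_center 0.57 c [316. 213.] L,W 114.0 34.0 ends [316. 156.] [316. 270.] centroid 316.1 212.2
[[0.4866, 0.2892, 0.04], [0.4999, 0.3257, 0.04], [0.4719, 0.2486, 0.04]]
[0.48744464 0.28696297 0.03008437]
```

View pics/w13.png

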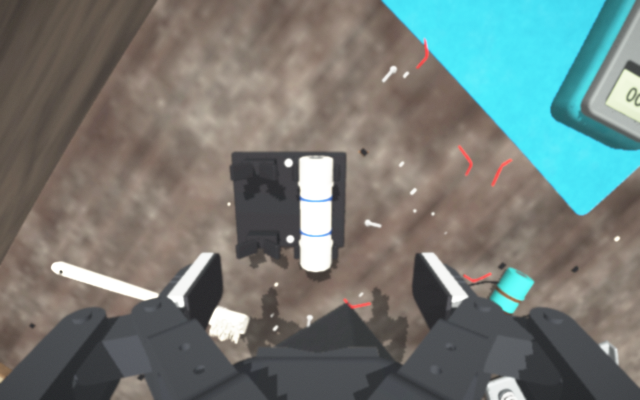

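```bash
python3 - <<'E'
from h import *
a=pickle.load(open('pics/w13.pkl','rb'))['cal'];p,R=pose()
im=cv2.imread('pics/w13.png'); cv2.imwrite('pics/w13c.png',cv2.resize(im[140:290,220:380],None,fx=4,fy=4,interpolation=cv2.INTER_CUBIC))
P=atz('w',217,316,.050,a); print(P,R.inv().apply(P-p))
for r,z in((156,.05),(157,.05),(268,.04),(270,.04)): print(R.inv().apply(atz('w',r,316,z,a)-p))
E
```

```text
[0.48687188 0.28964714 0.05      ] [ 0.00016442 -0.00158157  0.04346904]
[ 0.03990694 -0.00161039  0.04356042]
[ 0.03928771 -0.00160992  0.04355899]
[-0.0419412  -0.00161255  0.05337226]
[-0.04353908 -0.00161152  0.05336858]
```

View pics/w13c.png

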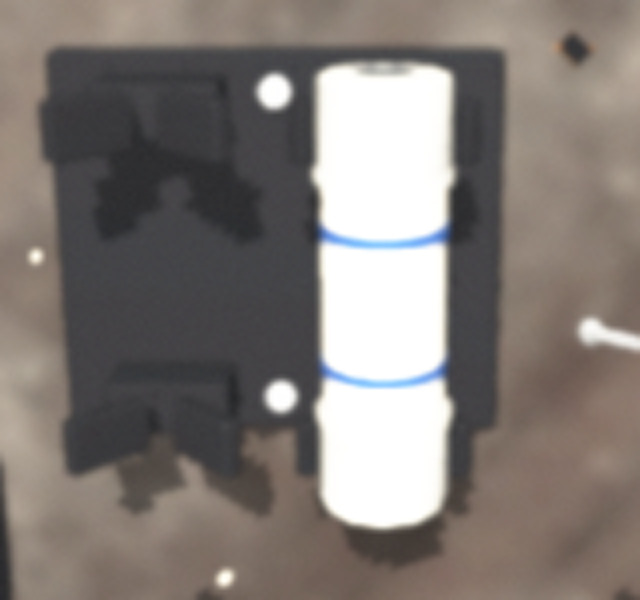

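The good fuse, with two blue bands and clean white, is confirmed in the rack and aligned, with 1.6 mm sideways to correct. Descending to grasp at the same place on the pads as before.

Request:
{"name": "apply_moves", "arguments": {"series": [{"dx":0,"dy":-0.03,"dz":0.4,"ax":0,"ay":0,"az":0},{"dx":0,"dy":0,"dz":0.5,"ax":0,"ay":0,"az":0},{"dx":0,"dy":0,"dz":0.45,"ax":0,"ay":0,"az":0},{"dx":0,"dy":0,"dz":0.2,"ax":0,"ay":0,"az":0},{"dx":0,"dy":0,"dz":0.1,"ax":0,"ay":0,"az":0},{"dx":0,"dy":0,"dz":0,"ax":0,"ay":0,"az":0},{"dx":0,"dy":0,"dz":0,"ax":0,"ay":0,"az":0}]}}

```text
t: 13.72
tool_pos: [0.4869, 0.2904, 0.0109]
tool_rot: [-0.001, 0.819, 0.574, 0.001]
ft_force: [-0.7, -0.3, 0.4]
opening: 1.003
```

Request:
{"name": "apply_moves", "arguments": {"series": [{"dx":0,"dy":0,"dz":0,"ax":0,"ay":0,"az":0},{"dx":0,"dy":0,"dz":0,"ax":0,"ay":0,"az":0},{"dx":0,"dy":0,"dz":0,"ax":0,"ay":0,"az":0},{"dx":0,"dy":0,"dz":0,"ax":0,"ay":0,"az":0},{"dx":0,"dy":0,"dz":0,"ax":0,"ay":0,"az":0},{"dx":0,"dy":0,"dz":0,"ax":0,"ay":0,"az":0},{"dx":0,"dy":0,"dz":0,"ax":0,"ay":0,"az":0},{"dx":0,"dy":0,"dz":0,"ax":0,"ay":0,"az":0}], "grip": 1, "squeeze": 100}}

```text
t: 14.38
tool_pos: [0.4859, 0.2906, 0.0105]
tool_rot: [-0.001, 0.818, 0.575, 0.0]
ft_force: [-1.8, 0.8, 5.6]
opening: 0.207
```

```bash
python3 - <<'E'
from h import *
p,R=pose();print(p,env.observe()['ft_force'],env.observe()['t'])
snap('wrist','w14')
E
```

```text
[0.48591324 0.29064627 0.01045388] [-1.75596074  0.7937198   5.62539601] 14.3833
```

View pics/w14.png

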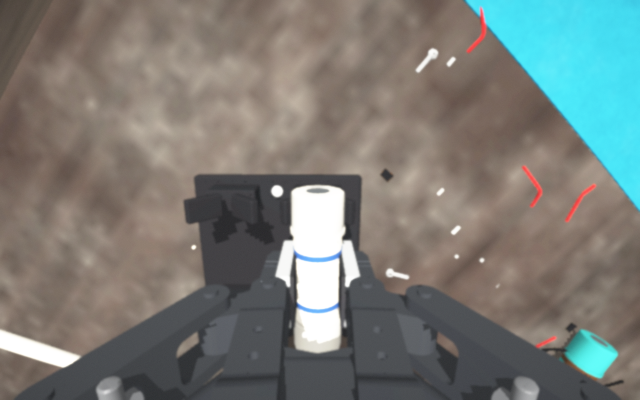

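Held (opening 0.207). Lifting and heading to the board.

Request:
{"name": "apply_moves", "arguments": {"series": [{"dx":0,"dy":0,"dz":-0.2,"ax":0,"ay":0,"az":0},{"dx":0,"dy":0,"dz":-0.4,"ax":0,"ay":0,"az":0},{"dx":0,"dy":0,"dz":-0.6,"ax":0,"ay":0,"az":0},{"dx":0,"dy":0,"dz":-0.6,"ax":0,"ay":0,"az":0},{"dx":0,"dy":0,"dz":-0.6,"ax":0,"ay":0,"az":0},{"dx":0,"dy":0,"dz":-0.4,"ax":0,"ay":0,"az":0},{"dx":0,"dy":0,"dz":0,"ax":0,"ay":0,"az":0}]}}

```text
t: 15.02
tool_pos: [0.489, 0.2913, 0.1555]
tool_rot: [-0.0, 0.819, 0.574, 0.005]
ft_force: [1.4, 0.5, 0.6]
opening: 0.203
```

```bash
python3 - <<'E'
from h import *
p,R=pose();print(p,env.observe()['ft_force'],env.observe()['t'])
plan([.640,-.0112,.125],.03,10,prec=2)
E
```

```text
[0.48895719 0.29126797 0.1554837 ] [1.3860968  0.47175418 0.60916083] 15.0167
[{"dx":-0.47,"dy":0.49,"dz":0.06,"ax":0.01,"ay":-0.01,"az":-0.38},{"dx":-0.48,"dy":0.47,"dz":0.06,"ax":0.01,"ay":-0.01,"az":-0.38},{"dx":-0.5,"dy":0.45,"dz":0.06,"ax":0.01,"ay":-0.01,"az":-0.38},{"dx":-0.52,"dy":0.44,"dz":0.06,"ax":0.01,"ay":-0.01,"az":-0.38},{"dx":-0.54,"dy":0.41,"dz":0.06,"ax":0.01,"ay":-0.01,"az":-0.38},{"dx":-0.55,"dy":0.39,"dz":0.06,"ax":0.01,"ay":-0.01,"az":-0.38},{"dx":-0.56,"dy":0.37,"dz":0.06,"ax":0.01,"ay":-0.01,"az":-0.38},{"dx":-0.58,"dy":0.35,"dz":0.06,"ax":0.01,"ay":-0.01,"az":-0.38},{"dx":-0.59,"dy":0.33,"dz":0.06,"ax":0.01,"ay":-0.01,"az":-0.38},{"dx":-0.61,"dy":0.31,"dz":0.06,"ax":0.01,"ay":-0.01,"az":-0.38}]
end [ 0.6401 -0.0113  0.1252] [ 0.9994  0.0331 -0.0041] [-0.004  -0.0031 -1.    ]
```

Request:
{"name": "apply_moves", "arguments": {"series": [{"dx":-0.47,"dy":0.49,"dz":0.06,"ax":0,"ay":0,"az":-0.38},{"dx":-0.48,"dy":0.47,"dz":0.06,"ax":0,"ay":0,"az":-0.38},{"dx":-0.5,"dy":0.45,"dz":0.06,"ax":0,"ay":0,"az":-0.38},{"dx":-0.52,"dy":0.44,"dz":0.06,"ax":0,"ay":0,"az":-0.38},{"dx":-0.54,"dy":0.41,"dz":0.06,"ax":0,"ay":0,"az":-0.38},{"dx":-0.55,"dy":0.39,"dz":0.06,"ax":0,"ay":0,"az":-0.38},{"dx":-0.56,"dy":0.37,"dz":0.06,"ax":0,"ay":0,"az":-0.38},{"dx":-0.58,"dy":0.35,"dz":0.06,"ax":0,"ay":0,"az":-0.38},{"dx":-0.59,"dy":0.33,"dz":0.06,"ax":0,"ay":0,"az":-0.38},{"dx":-0.61,"dy":0.31,"dz":0.06,"ax":0,"ay":0,"az":-0.38},{"dx":0,"dy":0,"dz":0,"ax":0,"ay":0,"az":0},{"dx":0,"dy":0,"dz":0,"ax":0,"ay":0,"az":0},{"dx":0,"dy":0,"dz":0,"ax":0,"ay":0,"az":0}]}}

```text
t: 16.1
tool_pos: [0.6363, -0.0124, 0.1182]
tool_rot: [-0.002, 0.696, 0.718, -0.0]
ft_force: [0.1, 0.9, -1.0]
opening: 0.205
```

```bash
python3 - <<'E'
from h import *
p,R=pose();print(p,R.as_matrix()[:,1],R.as_matrix()[:,2],env.observe()['ft_force'],env.observe()['t'])
im=snap('wrist','w15'); cv2.imwrite('pics/w15c.png',cv2.resize(im[110:370,200:440],None,fx=2.3,fy=2.3,interpolation=cv2.INTER_CUBIC))
v=view('wrist','w15b',['seat_center','clip_a','new_fuse_center'],Z)
E
```

```text
[ 0.63630428 -0.01237875  0.11820374] [ 0.99948183  0.03206978 -0.00275555] [-0.00284077  0.00261217 -0.99999255] [ 0.13279202  0.87984243 -1.03958371] 16.1
clip_a 0.85 [179.9 326.4] [0.6411 0.0169 0.0907]
new_fuse_center 0.72 [274.2 320.6] [ 0.6414 -0.0726  0.04  ]
```

View pics/w15c.png

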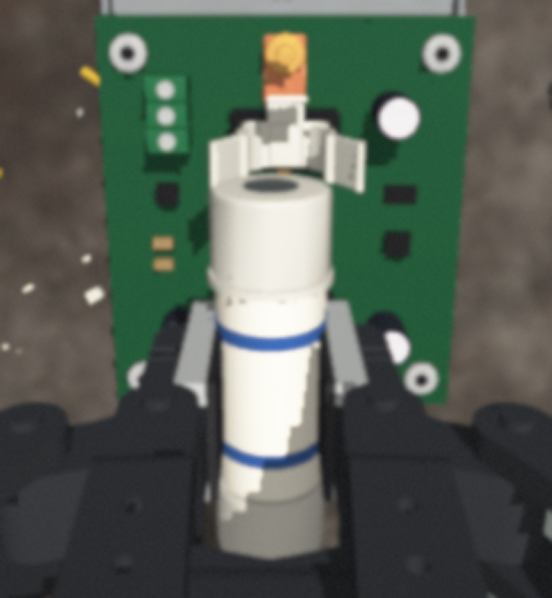

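```bash
python3 - <<'E'
from h import *
a=pickle.load(open('pics/w15b.pkl','rb'))['cal'];p,R=pose()
def T(r,c,zt):
    z=(p+R.apply([0,0,zt]))[2]; return R.inv().apply(atz('w',r,c,z,a)-p).round(4)
for zt in(-.0295,-.0315):
  print('endface',T(110+187/2.3,200+271/2.3,zt),'bands',T(110+345/2.3,200+271/2.3,zt-.0103),T(110+463/2.3,200+270/2.3,zt-.0103))
# same for old fuse in w9 not saved
# clip far lips/mouth position: mouth top z .0997
for q in [(212,140),(248,135),(330,135),(364,140),(211,190),(362,190)]: print(atz('w',110+q[1]/2.3,200+q[0]/2.3,.0997,a))
E
```

```text
endface [ 0.0357  0.0003 -0.0294] bands [ 0.0101  0.0002 -0.0398] [-0.0137  0.     -0.0398]
endface [ 0.0363  0.0003 -0.0314] bands [ 0.0111  0.0002 -0.0418] [-0.0123  0.     -0.0418]
[0.62162921 0.02326143 0.0997    ]
[0.63028252 0.02477388 0.0997    ]
[0.65002076 0.02545097 0.0997    ]
[0.65829479 0.02451864 0.0997    ]
[0.62154536 0.01079534 0.0997    ]
[0.65864726 0.012066   0.0997    ]
```

Request:
{"name": "apply_moves", "arguments": {"series": [{"dx":0.05,"dy":0.07,"dz":0.2,"ax":0,"ay":0,"az":0},{"dx":0,"dy":0,"dz":0.3,"ax":0,"ay":0,"az":0},{"dx":0,"dy":0,"dz":0.16,"ax":0,"ay":0,"az":0},{"dx":0,"dy":0,"dz":0,"ax":0,"ay":0,"az":0},{"dx":0,"dy":0,"dz":0,"ax":0,"ay":0,"az":0},{"dx":0,"dy":0,"dz":0,"ax":0,"ay":0,"az":0}]}}

```text
t: 16.85
tool_pos: [0.6407, -0.0097, 0.0863]
tool_rot: [-0.001, 0.695, 0.719, 0.0]
ft_force: [-0.2, 1.0, -0.1]
opening: 0.202
```

```bash
python3 - <<'E'
from h import *
p,R=pose();print(p,R.as_matrix()[:,1],R.as_matrix()[:,2],env.observe()['ft_force'],env.observe()['t'])
im=snap('wrist','w16'); cv2.imwrite('pics/w16c.png',cv2.resize(im[110:370,200:440],None,fx=2.3,fy=2.3,interpolation=cv2.INTER_CUBIC))
E
```

```text
[ 0.64070308 -0.00969059  0.08632069] [ 9.99450200e-01  3.31510025e-02 -5.55538216e-04] [-6.19940550e-04  1.93244938e-03 -9.99997941e-01] [-0.24265941  1.01663427 -0.08248084] 16.85
```

View pics/w16c.png

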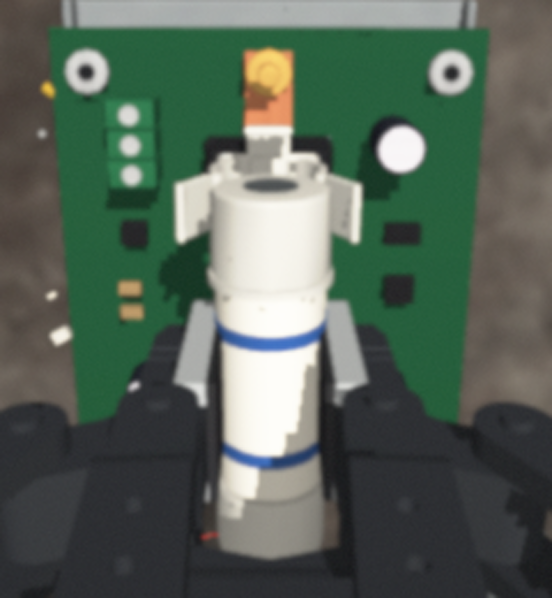

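Fuse centred in the clip mouth (columns 176 to 362 against fuse centre 271). Down to just above the lips, then by feel.

Request:
{"name": "apply_moves", "arguments": {"series": [{"dx":0,"dy":-0.01,"dz":0.1,"ax":0,"ay":0,"az":0},{"dx":0,"dy":0,"dz":0.1,"ax":0,"ay":0,"az":0},{"dx":0,"dy":0,"dz":0.1,"ax":0,"ay":0,"az":0},{"dx":0,"dy":0,"dz":0,"ax":0,"ay":0,"az":0},{"dx":0,"dy":0,"dz":0,"ax":0,"ay":0,"az":0}]}}

```text
t: 17.32
tool_pos: [0.6395, -0.0098, 0.0704]
tool_rot: [-0.001, 0.695, 0.719, 0.0]
ft_force: [-0.8, -0.3, 0.2]
opening: 0.205
```

Request:
{"name": "apply_moves", "arguments": {"series": [{"dx":0,"dy":0,"dz":0.04,"ax":0,"ay":0,"az":0},{"dx":0,"dy":0,"dz":0.04,"ax":0,"ay":0,"az":0},{"dx":0,"dy":0,"dz":0,"ax":0,"ay":0,"az":0}]}}

```text
t: 17.57
tool_pos: [0.6401, -0.0099, 0.0669]
tool_rot: [-0.001, 0.695, 0.719, 0.0]
ft_force: [-0.2, 0.4, 0.0]
opening: 0.208
```

Request:
{"name": "apply_moves", "arguments": {"series": [{"dx":0,"dy":0,"dz":0.04,"ax":0,"ay":0,"az":0},{"dx":0,"dy":0,"dz":0.02,"ax":0,"ay":0,"az":0},{"dx":0,"dy":0,"dz":0,"ax":0,"ay":0,"az":0}]}}

```text
t: 17.82
tool_pos: [0.6402, -0.0099, 0.0644]
tool_rot: [-0.001, 0.695, 0.719, 0.001]
ft_force: [-0.4, 1.1, 4.2]
opening: 0.205
```

Request:
{"name": "apply_moves", "arguments": {"series": [{"dx":0,"dy":0,"dz":0.04,"ax":0,"ay":0,"az":0},{"dx":0,"dy":0,"dz":0.04,"ax":0,"ay":0,"az":0},{"dx":0,"dy":0,"dz":0,"ax":0,"ay":0,"az":0}]}}

```text
t: 18.07
tool_pos: [0.6403, -0.0099, 0.0609]
tool_rot: [-0.001, 0.695, 0.719, 0.001]
ft_force: [-2.0, 0.4, 8.3]
opening: 0.204
```

Request:
{"name": "apply_moves", "arguments": {"series": [{"dx":0,"dy":0,"dz":0.04,"ax":0,"ay":0,"az":0},{"dx":0,"dy":0,"dz":0.02,"ax":0,"ay":0,"az":0},{"dx":0,"dy":0,"dz":0,"ax":0,"ay":0,"az":0}]}}

```text
t: 18.32
tool_pos: [0.6404, -0.0099, 0.0586]
tool_rot: [-0.0, 0.695, 0.719, 0.001]
ft_force: [-3.4, 0.5, 10.2]
opening: 0.207
```

Request:
{"name": "apply_moves", "arguments": {"series": [{"dx":0,"dy":0,"dz":0.04,"ax":0,"ay":0,"az":0},{"dx":0,"dy":0,"dz":0,"ax":0,"ay":0,"az":0}]}}

```text
t: 18.48
tool_pos: [0.6404, -0.0099, 0.0568]
tool_rot: [-0.0, 0.695, 0.719, 0.001]
ft_force: [-3.8, -0.0, 11.6]
opening: 0.204
```

A sideways force of −3.8 N means the fuse sits slightly too far in +x. Easing 1 mm back while going on.

Request:
{"name": "apply_moves", "arguments": {"series": [{"dx":0,"dy":-0.02,"dz":0.03,"ax":0,"ay":0,"az":0},{"dx":0,"dy":0,"dz":0,"ax":0,"ay":0,"az":0}]}}

```text
t: 18.65
tool_pos: [0.6404, -0.01, 0.0559]
tool_rot: [0.001, 0.695, 0.719, 0.002]
ft_force: [-3.2, 0.2, 13.9]
opening: 0.205
```

Request:
{"name": "apply_moves", "arguments": {"series": [{"dx":0,"dy":0,"dz":0.03,"ax":0,"ay":0,"az":0},{"dx":0,"dy":0,"dz":0,"ax":0,"ay":0,"az":0}]}}

```text
t: 18.82
tool_pos: [0.6404, -0.01, 0.0546]
tool_rot: [0.001, 0.695, 0.719, 0.002]
ft_force: [-3.7, -0.1, 13.3]
opening: 0.207
```

```bash
python3 - <<'E'
from h import *
o=env.observe();print(o['moment'],o['ft_force'],o['tool_pos'],o['t'])
im=snap('wrist','w17'); cv2.imwrite('pics/w17c.png',cv2.resize(im[110:370,200:440],None,fx=2.3,fy=2.3,interpolation=cv2.INTER_CUBIC))
E
```

```text
[-0.0029547   0.57821692 -0.0256587 ] [-3.69325943 -0.13510973 13.30491161] [ 0.64041997 -0.00998597  0.05458286] 18.8167
```

View pics/w17c.png

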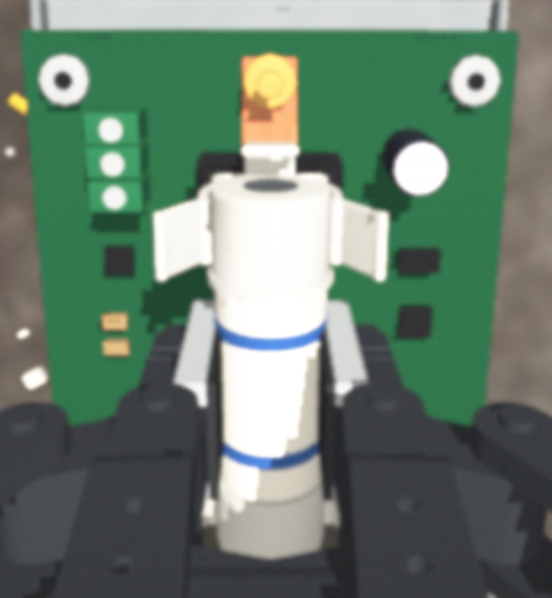

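The fuse is level and centred between the leaves. Going on in small steps.

Request:
{"name": "apply_moves", "arguments": {"series": [{"dx":0,"dy":-0.01,"dz":0.03,"ax":0,"ay":0,"az":0},{"dx":0,"dy":0,"dz":0,"ax":0,"ay":0,"az":0}]}}

```text
t: 19.03
tool_pos: [0.6404, -0.0101, 0.0532]
tool_rot: [0.001, 0.695, 0.719, 0.002]
ft_force: [-1.3, -0.4, 11.1]
opening: 0.209
```

Request:
{"name": "apply_moves", "arguments": {"series": [{"dx":0,"dy":0,"dz":0.02,"ax":0,"ay":0,"az":0},{"dx":0,"dy":0,"dz":0,"ax":0,"ay":0,"az":0}]}}

```text
t: 19.2
tool_pos: [0.6401, -0.01, 0.051]
tool_rot: [0.001, 0.695, 0.719, 0.002]
ft_force: [0.1, -1.1, 6.2]
opening: 0.208
```

The force fell from 13.9 to 6.2 N, which looks like the snap. Checking before release.

```bash
python3 - <<'E'
from h import *
o=env.observe();print(o['moment'],o['ft_force'],o['tool_pos'],o['t'])
im=snap('wrist','w18'); cv2.imwrite('pics/w18c.png',cv2.resize(im[110:370,200:440],None,fx=2.3,fy=2.3,interpolation=cv2.INTER_CUBIC))
im=cv2.imread('pics/w8.png'); cv2.imwrite('pics/w8c.png',cv2.resize(im[110:370,200:440],None,fx=2.3,fy=2.3,interpolation=cv2.INTER_CUBIC))
print(env.observe()['ft_force'])
E
```

```text
[-0.01672733 -0.18202174 -0.00030638] [ 0.09468234 -1.06392107  6.23494091] [ 0.64012054 -0.0100164   0.05100347] 19.2
[0.62781896 0.25438097 6.01080914]
```

View pics/w18c.png

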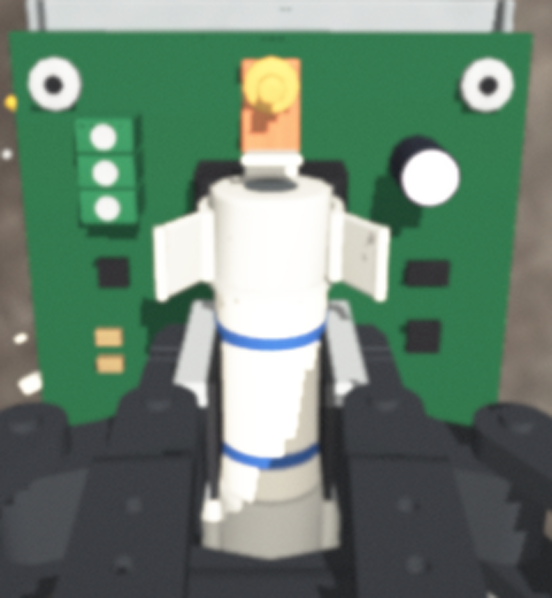

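View pics/w8c.png

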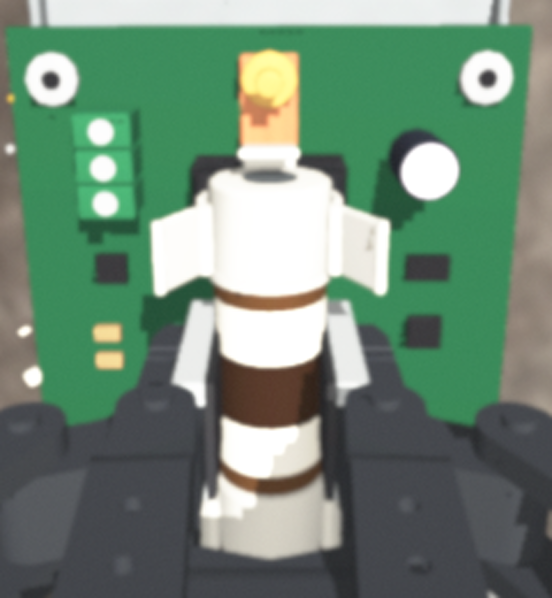

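The clip and board geometry match the old seated fuse. The 6 N also fits a board sunk about 4 mm with the fuse on its seat. Easing off to zero force, then releasing.

Request:
{"name": "apply_moves", "arguments": {"series": [{"dx":0,"dy":0,"dz":-0.05,"ax":0,"ay":0,"az":0},{"dx":0,"dy":0,"dz":-0.03,"ax":0,"ay":0,"az":0},{"dx":0,"dy":0,"dz":0,"ax":0,"ay":0,"az":0}]}}

```text
t: 19.5
tool_pos: [0.64, -0.01, 0.0542]
tool_rot: [0.0, 0.695, 0.719, 0.001]
ft_force: [3.9, -0.3, 1.5]
opening: 0.207
```

Request:
{"name": "apply_moves", "arguments": {"series": [{"dx":0,"dy":0.02,"dz":-0.01,"ax":0,"ay":0,"az":0},{"dx":0,"dy":0.01,"dz":0,"ax":0,"ay":0,"az":0}]}}

```text
t: 19.67
tool_pos: [0.6401, -0.01, 0.054]
tool_rot: [-0.001, 0.695, 0.719, 0.0]
ft_force: [1.5, -1.4, 1.8]
opening: 0.205
```

Request:
{"name": "apply_moves", "arguments": {"series": [{"dx":0,"dy":0,"dz":0,"ax":0,"ay":0,"az":0},{"dx":0,"dy":0,"dz":0,"ax":0,"ay":0,"az":0},{"dx":0,"dy":0,"dz":0,"ax":0,"ay":0,"az":0},{"dx":0,"dy":0,"dz":0,"ax":0,"ay":0,"az":0},{"dx":0,"dy":0,"dz":0,"ax":0,"ay":0,"az":0},{"dx":0,"dy":0,"dz":0,"ax":0,"ay":0,"az":0}], "grip": 0}}

```text
t: 20.17
tool_pos: [0.6397, -0.0097, 0.0538]
tool_rot: [-0.001, 0.695, 0.719, 0.0]
ft_force: [-0.2, -0.3, -0.0]
opening: 0.999
```

Request:
{"name": "apply_moves", "arguments": {"series": [{"dx":0,"dy":0,"dz":-0.2,"ax":0,"ay":0,"az":0},{"dx":0,"dy":0,"dz":-0.4,"ax":0,"ay":0,"az":0},{"dx":0,"dy":0,"dz":-0.4,"ax":0,"ay":0,"az":0},{"dx":0,"dy":0,"dz":-0.5,"ax":0,"ay":0,"az":0},{"dx":0,"dy":0,"dz":0,"ax":0,"ay":0,"az":0},{"dx":0,"dy":0,"dz":0,"ax":0,"ay":0,"az":0}]}}

```text
t: 20.67
tool_pos: [0.6417, -0.0101, 0.1318]
tool_rot: [0.001, 0.695, 0.719, 0.002]
ft_force: [-0.3, -0.5, 0.3]
opening: 1.001
```

```bash
python3 - <<'E'
from h import *
o=env.observe();print(o['ft_force'],o['tool_pos'],o['t'])
v=view('wrist','w19',['new_fuse_center','seat_center'],{'new_fuse_center':.085,'seat_center':.085})
im=cv2.imread('pics/w19.png'); cv2.imwrite('pics/w19c.png',cv2.resize(im[100:320,200:440],None,fx=2.6,fy=2.6,interpolation=cv2.INTER_CUBIC))
E
```

```text
[-0.27577657 -0.50944448  0.26919424] [ 0.64165546 -0.01012436  0.13184114] 20.6667
new_fuse_center 0.71 [217.3 320.5] [ 0.6446 -0.0113  0.085 ]
seat_center 0.65 [228.5 120.8] [ 0.5081 -0.024   0.085 ]
```

View pics/w19c.png

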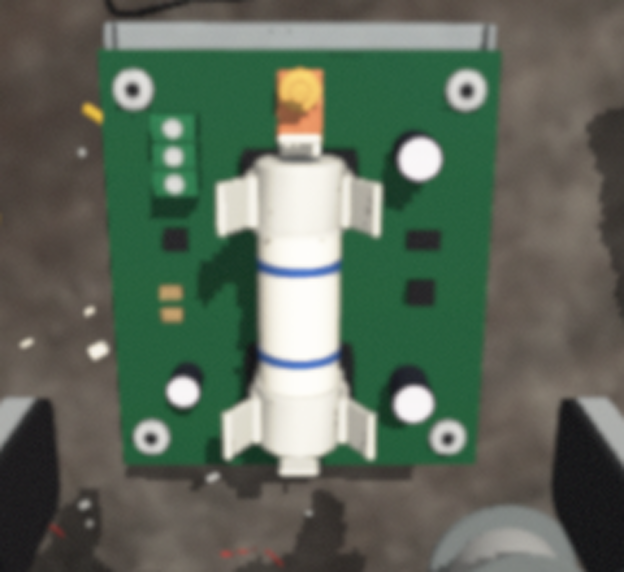

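```bash
python3 - <<'E'
from h import *
im=cv2.imread('pics/w5.png'); cv2.imwrite('pics/w5d.png',cv2.resize(im[100:320,200:440],None,fx=2.6,fy=2.6,interpolation=cv2.INTER_CUBIC))
E
```

```text
(no output)
```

View pics/w5d.png

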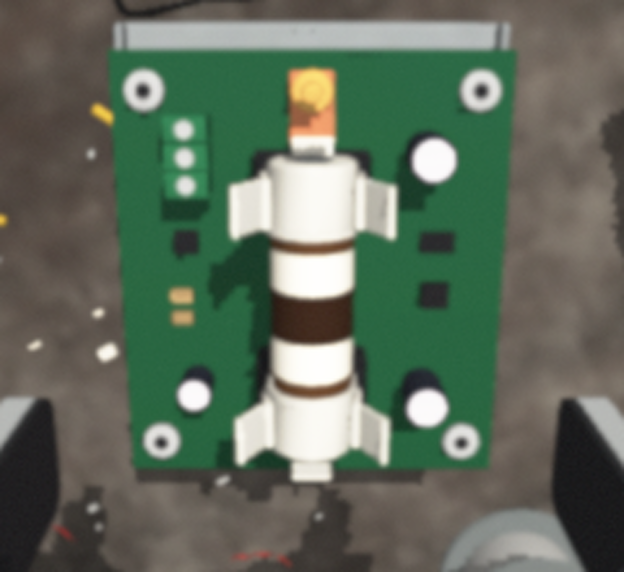

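Request:
{"name": "apply_moves", "arguments": {"series": [{"dx":0,"dy":-0.4,"dz":-0.6,"ax":0,"ay":0,"az":0},{"dx":0,"dy":-0.6,"dz":-0.6,"ax":0,"ay":0,"az":0},{"dx":-0.2,"dy":-0.6,"dz":-0.5,"ax":0,"ay":0,"az":0},{"dx":-0.4,"dy":-0.6,"dz":0,"ax":0,"ay":0,"az":0},{"dx":-0.4,"dy":-0.6,"dz":0,"ax":0,"ay":0,"az":0},{"dx":0,"dy":0,"dz":0,"ax":0,"ay":0,"az":0},{"dx":0,"dy":0,"dz":0,"ax":0,"ay":0,"az":0}]}}

```text
t: 21.4
tool_pos: [0.5005, -0.0652, 0.213]
tool_rot: [-0.002, 0.696, 0.718, 0.0]
ft_force: [-1.0, 0.7, 0.0]
opening: 1.004
```

```bash
python3 - <<'E'
from h import *
print(pose()[0])
a=env.calibration('wrist')
im=snap('wrist','w20'); im=snap('scene','s20'); cv2.imwrite('pics/s20c.png',cv2.resize(im[160:260,260:400],None,fx=5,fy=5,interpolation=cv2.INTER_CUBIC))
im=snap('top','t20'); cv2.imwrite('pics/t20c.png',cv2.resize(im[90:290,200:480],None,fx=2.8,fy=2.8,interpolation=cv2.INTER_CUBIC))
E
```

```text
[ 0.50054618 -0.06521636  0.212963  ]
```

View pics/w20.png

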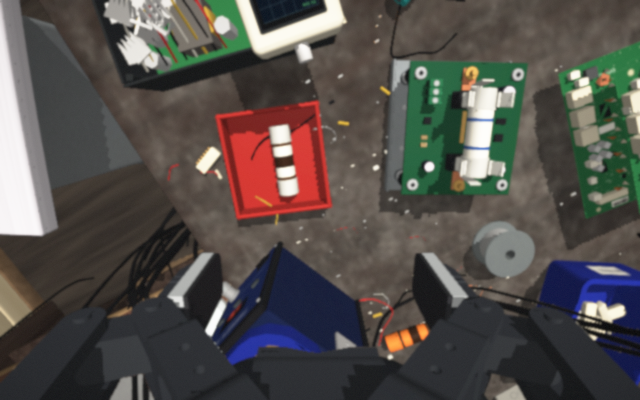

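View pics/s20c.png

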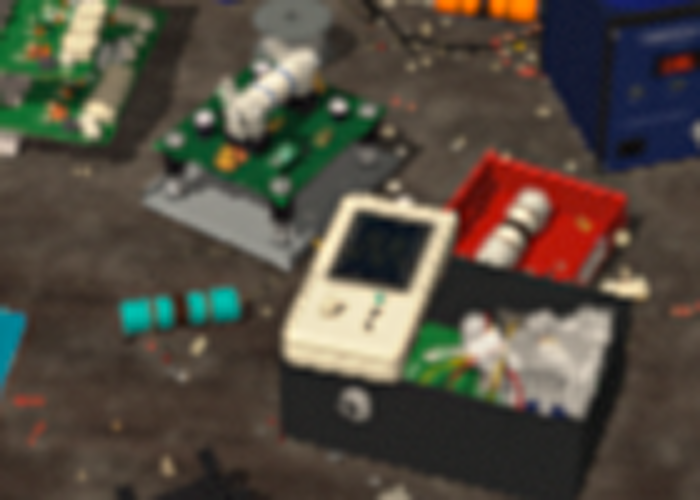

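View pics/t20c.png

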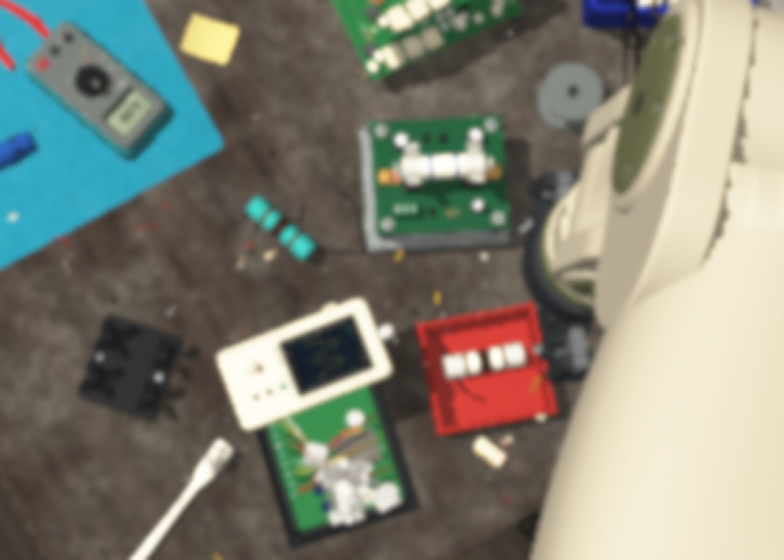

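The old and new pictures agree: cap width over hole spacing is 0.2485 in both, so the new fuse sits at the same height at both ends. The old fuse is in the tray and the bystanders are where they were. Handing in.

```bash
python3 - <<'E'
from h import *
print(env.close_job())
E
```

```text
the job is handed in; nothing more can be done
None
```

The blown fuse is in the red tray, the good fuse is pressed home in both clips, and I handed the job in at about 21.6 s of the 67 s allowed.

- **Press:** the force rose to about 14 N, then fell to 6 N as the fuse snapped in. I eased off to about 1.5 N before opening the gripper. I read the board's sinking from the force and tool height; it stayed well short of its stops.
- **Last checks:** pictures from the same place before and after show the new fuse level at both ends, at the height the old one had, and centred to about 1 mm. The old fuse lies in the tray, the rack is empty, and I saw none of the bystanders or look-alikes moved.
- **What disagreed:** the stated tool geometry did not fit. The fingertips sat about 25 mm higher than described, so my first grasp closed on top of the fuse, with about 3 N on it. I measured the offset from the pictures and that contact, then used it for both real grasps.
- **Other deviations:** one move call was refused before anything moved, because its rows lacked some keys. During the press there was a sideways force of up to 4 N, which I corrected by about 1.5 mm. The network's last seat_center report was a false hit off the board (confidence 0.65), so I ignored it.

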